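Free the lead ball jammed in the drip-stop neck of a flat bottle

ROBOT

A 7-joint arm with a two-finger parallel gripper is mounted at the origin on the work surface. World frame = base frame: x ahead of the robot, y to its left, z up, the work surface at z = 0. Lengths are in m, angles in rad, forces in N, time in s.
With the tool pointing down it reaches from about 0.4 to 0.85 m from the base axis. Payload 10.4 kg.
Tool frame: the origin (TCP) lies between the finger pads; the fingertips stand manip.finger_overhang ahead of it and the grasp point (between the pads) lies 11 mm behind it (manip.finger_overhang is the distance from the TCP to the fingertips, in m); x points along the fingers, z is the direction in which the jaws open and shut, and the axes are right-handed (so a half turn about x gives the same grasp; the last joint's range is limited). The gripper opens to 85 mm and grips with 20 to 120 N. Pads are 22 mm wide; open, the fingers measure 114 mm over their backs; the gripper's body (76 mm by 85 mm) begins 54 mm behind the grasp point. The pads swing forward as they close: fully open they stand 13 mm farther back than shut.
Start: joints at [-1.186, 0.332, -0.065, 1.46, 0.022, 1.35, -0.088], TCP at [0.248, 0.574, 0.239] pointing down, gripper open.
Joint ranges: [-2.6, 2.6], [-0.5, 2.12], [-1.47, 1.34], [0.16, 2.42], [-1.27, 4.41], [0.06, 2.06], [-2.6, 2.6]. Speed limits (rad/s): [2.22, 2.22, 2.79, 2.79, 3.14, 3.14, 3.14].

INTERFACE

Orientations are given as a unit quaternion [x, y, z, w].
In Python, from workcell import get_obs, camera, workorder, manip gives the robot as it stands. The module is installed in compiled form; this text tells all that it offers.
- The arm moves only by the tool play_rows, never from a script. Its argument "increments" is text: rows parted by semicolons, each of 4 numbers parted by spaces: the shift along the tool's x, y, z in m, then the turn about the tool's x in rad. A call has 1 to 20 rows; each row shifts and turns the pose as measured when the row begins, along the tool's axes as they then stand; what a row does not reach is not made up. A row lasts 1/10 s, in which the tool goes at most 50 mm and 8.59 degrees, less where a joint would pass 70% of its speed; a pose out of reach is approached as far as the arm can. A call is refused whole if a number of a shift passes 0.05 or a number of a turn 0.15, either way. A call with a gripper value outside its range is refused whole. "hand" is the gripper command: -1 is fully open, 1 is shut, values between are in proportion, set as the call begins (left out, the last holds). The fingers move at their own pace and stop on an object; "squeeze" is the grip in N (left out, the last holds). Time passes only in rows, so rows that do not move let the fingers close. It gives the time, the measured TCP pose, the force and the opening at its end, in the units of the state.
- get_obs(): the state, without advancing time (a new reading comes with each control period).
- camera(name): name is "scene" or "top" or "wrist"; returns a dict with "img" (480x640x3 uint8, blue, green, red), "fov_y" (degrees; the focal length in pixels is half the picture's height over the tangent of half this angle, whatever the lens; pixels are square), "cx", "cy" (the principal point, pixels), "distortion" ([k1, k2, p1, p2, k3] as OpenCV has them; the pictures are not rectified), "R" (3x3) and "t" (3): a world point X has camera coordinates R X + t; the wrist camera has in their place "tool_from_camera" (4x4, takes a point from camera to tool coordinates, whose origin is the TCP and whose axes are the tool frame's). Camera axes: x right, y down, z forward; pixel columns grow to the right and rows downward; lengths in m; the calibration is good to about 2 mm. A picture is of the moment at which its call begins: read the wrist's pose just before it. There is no depth.
- workorder.hand_in(): hands the job in, once; it reports no verdict.
The state is a dict: "clock": time; "joint_pos": joint angles; "joint_velocities": joint speeds; "tau": joint torques, N m; "position": TCP position; "ee_rot": TCP orientation; "ft_force": force on the tool from outside, world axes, zero at the start; "torque": the same for the moment, N m; "grip_width": opening from 0.0 (shut) to 1.0 (fully open).
Only numpy, scipy, OpenCV 4.12 (cv2) and the standard library are available. Lean on these libraries where they do the work, as an engineer would, in place of code of your own. Each camera call takes 0.05 s, during which the arm holds its last target.

TASK

A lead ball is caught in the neck of the flat clear bottle that leans upside down in its white draining stand. Lift the bottle out with the ball still inside, rock it from side to side over the round white dish until the ball works free and drops into the dish, then set the bottle back in the stand, leaning mouth down as it was, and let go. Leave the dish where it stands and do not disturb the other things.

Things in the scene. Friction and masses are not known exactly. Their poses are not given: they have to be found in the camera images.
- bottle: Flat clear plastic bottle, 150 mm long, about 0.15 kg, held mouth down: origin at the mouth's centre, own +z up to its base. Body: flat-sided box 84 (x) by 34 (y) mm from z = 60 to 150 mm. Neck, z = 0 to 60 mm: 38 by 25 mm outside, bore 32 (x) by 19 (y), closed above z = 56 mm, with two staggered white lips inside. It starts in the stand, leaning 30 degrees, own -x wall low.
- upper_lip (a point): Root of the upper lip, on the neck's -x wall at z = 32 mm, where the ball starts. The lip is as deep as the bore, 3 mm thick, reaches 13 mm inwards and rises 10 degrees to its free edge, with a 19 mm gap to the +x wall. Mouth down, the ball stays here until the bottle is tipped in its x-z plane with the +x wall low, well over 10 degrees (30 to 40 is sure); it then falls on the lower lip.
- lower_lip (a point): Root of the lower lip, on the neck's +x wall at z = 8 mm; the mirror image of the upper one. The ball rests on it until the bottle is tipped the other way, -x wall low, again well over 10 degrees; it then falls out of the mouth near the -x wall.
- bottle_base (a point): Centre of the bottle's base, the high end in the stand: z = 150 mm on its axis. A good grip is across the 34 mm thickness, 20 to 35 mm below the base.
- ball: Lead ball, dark grey, 16 mm across, 24 g; origin at its centre. Loose in the bottle's neck and seen through the clear wall.
- dish: Round white porcelain bowl, 120 mm across the rim, 40 mm high, inner floor 5 mm up with curved sides, loose, about 0.3 kg; origin at the centre of its underside.
- stand: White draining stand, fixed; base plate 165 by 85 mm. Origin on the table under the stored mouth, z up; the bottle's high end leans 30 degrees to its -x. A bed 58 mm wide and parallel to the bottle's axis, 42 mm from it on the -x side and 115 mm long, carries the bottle's narrow side; a foot square to it stops the mouth. Open above and to +x. The stored bottle's y lies along the stand's y, either way round.
- stand_foot (a point): Where the centre of the bottle's mouth lies when stored, 45 mm over the stand's origin. From here two cheeks flank the bottle, 42 mm apart inside (4 mm to spare each side), along its lower 85 mm, standing 27 mm proud of the bed; above them the bottle's sides are free.
- stand_head (a point): Where the centre of the bottle's base lies when stored: 150 mm from stand_foot along the leaning axis, 75 mm to the stand's -x and 130 mm higher.
- jar: Bystander: tall clear jar with a white lid, 62 mm across, 150 mm high; origin at its underside's centre.
- loupe: Bystander: black stand loupe, 44 mm across, 45 mm high; origin at its underside's centre.
- tall_bottle: Bystander: opaque white bottle standing upright, 50 by 40 mm, 136 mm high with its grey cap; origin at its underside's centre.
- finds_tray: Bystander: white tray with potsherds, 100 (x) by 150 (y) by 20 mm; origin at its underside's centre.
- blade: Bystander: flat green bronze blade, about 185 by 45 by 6 mm, tapered, long along x; origin near its middle, at the underside.
- brush: Bystander: brush, 180 mm long, lying along its own x; origin near its middle, at the underside.
- scale_bar: Bystander: black-and-white photo scale, 160 (x) by 25 by 6 mm; origin at its underside's centre.
Mind the look-alikes: they are no part of the job. What is shaped like the bottle but blue or orange is not meant.

How it is judged:
On the way, in this order (a step that is already met when the one before it is completed fails the run):
1. the bottle is lifted out of the stand with the ball still in its neck (distance between bottle and stand_foot above 0.06 m and distance between ball and bottle below 0.06 m and z of ball in the frame of bottle above 0.012 m), for 0.2 s.
2. the ball lies in the dish, out of the bottle (horizontal distance between ball and dish below 0.045 m and z of ball in the frame of dish below 0.035 m and distance between ball and bottle above 0.02 m and linear speed of ball below 0.1 m/s), for 0.2 s.
At the end, for the whole second after the job is handed in: The ball lies still in the dish (within 45 mm of its centre, seen from above). The bottle is back in the stand, released and at rest: mouth within 15 mm and base within 20 mm of their stored places, flat faces within 0.25 rad of the stand's cheeks (either way round) (horizontal distance between ball and dish below 0.045 m and z of ball in the frame of dish below 0.035 m and linear speed of ball below 0.05 m/s and distance between bottle and stand_foot below 0.015 m and distance between bottle_base and stand_head below 0.02 m and angle between the y axis of bottle and the y axis of stand, either way round below 0.25 rad and linear speed of bottle below 0.02 m/s and contact force between the fingers and bottle below 0.1 N); the robot touches nothing.
It fails at once if the dish is shifted by more than 2 cm (distance of dish from where it was at the start of the episode above 0.02 m).
It fails at once if one of the other things is disturbed (moved more than 2 cm) (distance of any of jar, loupe, tall_bottle, finds_tray, blade, brush, scale_bar from where it was at the start of the episode above 0.02 m).
It also fails if it takes over 59 s, if anything falls off the work surface, if the arm or the gripper's body presses on something with over 40 N, if the wrist force passes 120 N, or if a joint passes its speed limit or range.

## Working session

There is one attempt and no reset: what is moved stays moved. The work goes in short steps, Python scripts to look and compute and a tool call to move; the robot and the scene stay as the last step left them, time stands still between calls to the robot, and variables do not carry over. Pictures are saved under pics/ and viewed, and the job is handed in when it is done.

Besides the shell and the picture viewer there is one more tool, called after "Call:" as name(argument=value, ...) on one line, values as JSON. play_rows: Moves the arm, as the interface text tells. Its arguments: {"type":"object","properties":{"increments":{"type":"string"},"hand":{"type":"number"},"squeeze":{"type":"number"}},"required":["increments"]}

```bash
mkdir -p pics; ls; cat > h.py <<'E'
import numpy as np, cv2
from workcell import get_obs, camera, workorder, manip
from scipy.spatial.transform import Rotation as Rn
def K(c):
    f=240/np.tan(np.radians(c['fov_y'])/2)
    return np.array([[f,0,c['cx']],[0,f,c['cy']],[0,0,1.]])
def load(n):
    import pickle; return pickle.load(open(n,'rb'))
def pose(c):
    # returns R,t world->cam
    return np.array(c['R']),np.array(c['t'])
def ray(c,uv):
    uv=np.array(uv,float).reshape(-1,1,2)
    n=cv2.undistortPoints(uv,K(c),np.array(c['distortion'],float)).reshape(-1,2)
    d=np.c_[n,np.ones(len(n))]
    R,t=pose(c)
    d=d@R; o=-R.T@t
    return o,d/np.linalg.norm(d,axis=1)[:,None]
def onplane(c,uv,z):
    o,d=ray(c,uv); s=(z-o[2])/d[:,2]
    return o+d*s[:,None]
def proj(c,X):
    R,t=pose(c)
    return cv2.projectPoints(np.array(X,float).reshape(-1,1,3),cv2.Rodrigues(R)[0],t,K(c),np.array(c['distortion'],float))[0].reshape(-1,2)
def tri(c1,u1,c2,u2):
    o1,d1=ray(c1,u1);o2,d2=ray(c2,u2);d1=d1[0];d2=d2[0]
    A=np.c_[d1,-d2];s=np.linalg.lstsq(A,o2-o1,rcond=None)[0]
    p,q=o1+s[0]*d1,o2+s[1]*d2
    return (p+q)/2,np.linalg.norm(p-q)
def snap(name,tag):
    import pickle
    o=get_obs()
    c=dict(camera(name))
    if name=='wrist':
        T=np.eye(4);T[:3,:3]=Rn.from_quat(o['ee_rot']).as_matrix();T[:3,3]=o['position']
        W=T@np.array(c['tool_from_camera']); c['R']=W[:3,:3].T; c['t']=-W[:3,:3].T@W[:3,3]
    pickle.dump(c,open(f'{tag}.pkl','wb')); cv2.imwrite(f'pics/{tag}.png',c['img']); return c
E
python3 - <<'E'
from h import *
o=get_obs()
for k in o: print(k,np.round(o[k],3))
print(manip.finger_overhang)
for n in('scene','top','wrist'):
    c=snap(n,n+'0'); print(n,c['fov_y'],c['cx'],c['cy'],c['distortion'],-np.array(c['R']).T@c['t'])
    if n=='wrist':print(np.round(c['tool_from_camera'],3))
E
```

```text
pics
clock 0.0
joint_pos [-1.186  0.333 -0.065  1.461  0.022  1.35  -0.089]
joint_velocities [ 0.     0.001  0.     0.001 -0.     0.001  0.001]
tau [-0.0000e+00 -6.2543e+01  4.9000e-02 -3.9162e+01  1.6000e-02  1.0000e-02
  0.0000e+00]
position [0.248 0.573 0.238]
ee_rot [-0.389  0.591  0.388  0.59 ]
ft_force [ 0.635  0.084 -0.037]
torque [ 0.011 -0.041  0.036]
grip_width 1.004
0.008
scene 53.11726223433076 316.1959566895702 238.7798783006393 [-0.04107448  0.          0.          0.          0.        ] [ 1.11494603 -0.73829608  0.87856241]
top 43.05849519535079 323.6312391893906 238.17770709029878 [0.07008752 0.         0.         0.         0.        ] [ 0.34957414 -0.01450272  1.3529083 ]
wrist 63.65135787910719 323.2820755697111 242.3081307596013 [-0.06057032  0.          0.          0.          0.        ] [0.17047764 0.6077177  0.37286395]
[[ 0.    -0.328  0.945 -0.134]
 [-0.    -0.945 -0.328  0.085]
 [ 1.    -0.    -0.     0.001]
 [ 0.     0.     0.     1.   ]]
```

View pics/scene0.png

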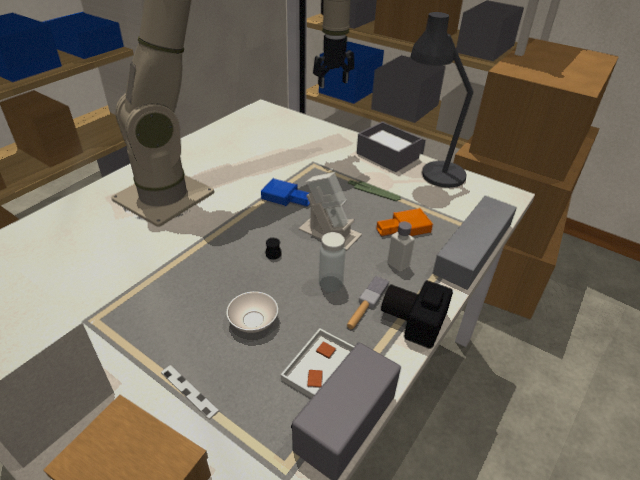

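View pics/top0.png

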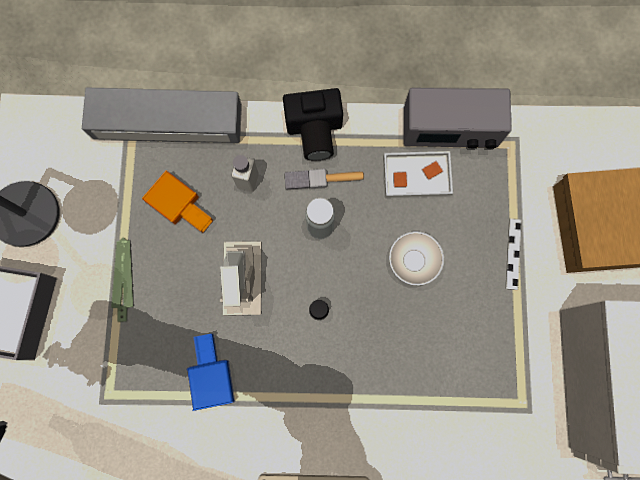

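View pics/wrist0.png

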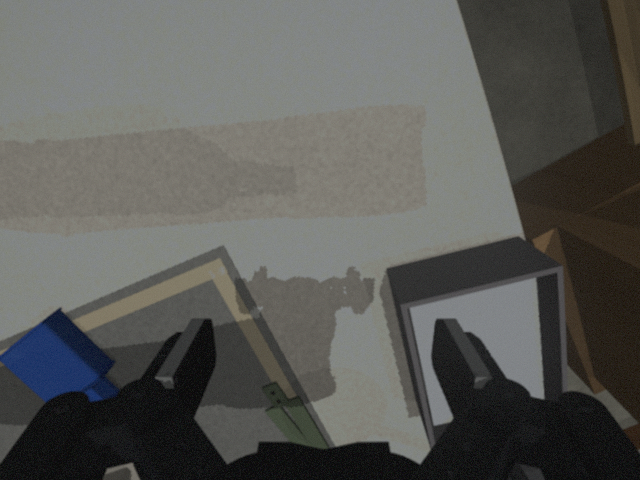

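```bash
python3 - <<'E'
from h import *
s=load('scene0.pkl');t=load('top0.pkl')
a=cv2.resize(s['img'][160:260,270:390],None,fx=6,fy=6,interpolation=cv2.INTER_CUBIC)
b=cv2.resize(t['img'][230:330,205:285],None,fx=6,fy=6,interpolation=cv2.INTER_CUBIC)
cv2.imwrite('pics/sz.png',a);cv2.imwrite('pics/tz.png',b)
print('dish rim',onplane(t,[[416,258]],.04))
print('plate',onplane(t,[[222,242],[262,242],[262,315],[222,315]],.005))
print('dish top',onplane(s,[[253,310]],.04))
for n,u in dict(jar=(320,210),loupe=(319,309),tall=(242,170),brush=(325,180),tray=(418,174)).items(): print(n,onplane(t,[u],.05))
E
```

```text
dish rim [[ 0.57237559 -0.21372889  0.04      ]]
plate [[0.60595142 0.21752047 0.005     ]
 [0.60777416 0.12765179 0.005     ]
 [0.44433374 0.12096466 0.005     ]
 [0.4427661  0.20864748 0.005     ]]
dish top [[ 0.57396322 -0.21308603  0.04      ]]
jar [[ 0.67355611 -0.00194468  0.05      ]]
loupe [[ 0.45620128 -0.00444383  0.05      ]]
tall [[0.76162455 0.17380914 0.05      ]]
brush [[ 0.74245887 -0.01161132  0.05      ]]
tray [[ 0.760357   -0.21833441  0.05      ]]
```

View pics/sz.png

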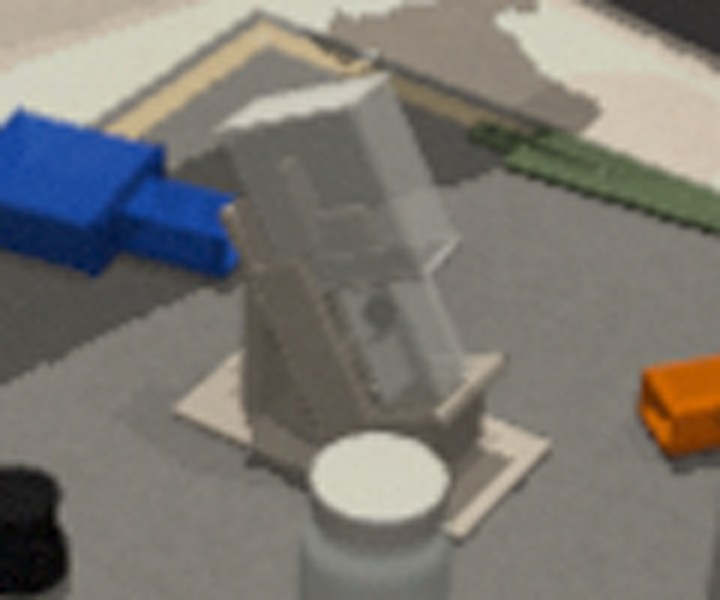

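View pics/tz.png

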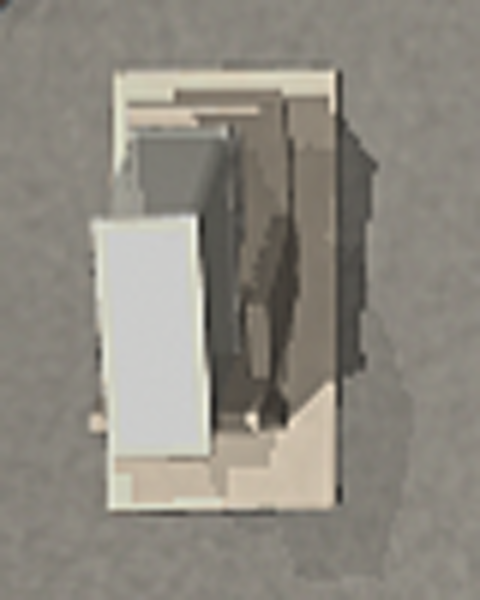

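```bash
python3 - <<'E'
from h import *
s=load('scene0.pkl');t=load('top0.pkl')
T=np.array([[92,219],[196,216],[212,456],[110,458]])/6+[205,230]-.4
plc=np.array([[115,70],[340,70],[338,508],[108,508]])/6+[205,230]-.4
P=onplane(t,plc,.006);print(P, P.mean(0))
print([np.linalg.norm(P[i]-P[i-1]) for i in range(4)])
for z in(.196,):print('hi',onplane(t,T[:2],z))
print('lo',onplane(t,T[2:],.154))
print('lip',onplane(t,T,.175).mean(0))
X=np.r_[onplane(t,T[:2],.196),onplane(t,T[2:],.154)]
print((proj(s,X)-[270,160]+.4)*6)
S=np.array([[217,132],[388,75]])/6+[270,160]-.4
for i in range(4):
  for j in range(2): print(i,j,*tri(t,T[i],s,S[j]))
E
```

```text
[[0.60752117 0.21347798 0.006     ]
 [0.60923138 0.12926341 0.006     ]
 [0.44581947 0.12327195 0.006     ]
 [0.44431651 0.20725895 0.006     ]] [0.52672213 0.16831807 0.006     ]
[np.float64(0.16332310910158998), np.float64(0.08423193858487353), np.float64(0.16352171701383472), np.float64(0.08400044934206358)]
hi [[0.52252501 0.18607372 0.196     ]
 [0.5241336  0.15300572 0.196     ]]
lo [[0.45136782 0.14995343 0.154     ]
 [0.45012249 0.18313812 0.154     ]]
lip [0.48772816 0.16812749 0.175     ]
[[392.83209365  72.6111518 ]
 [353.28187273 105.69976944]
 [215.44533528 133.5195827 ]
 [256.32499998 101.518333  ]]
0 0 [0.49525307 0.15865741 0.18047625] 0.0823122824535883
0 1 [0.52177145 0.18545128 0.19506775] 0.0023178456275537553
1 0 [0.50250273 0.13170985 0.1931775 ] 0.06057961853909165
1 1 [0.52884501 0.15678885 0.20964373] 0.017400807111200015
2 0 [0.45160879 0.15013435 0.15474193] 0.0008203480363266373
2 1 [0.48134916 0.17215852 0.17958318] 0.0814104443437796
3 0 [0.44376431 0.17824346 0.13959121] 0.020674316692784876
3 1 [0.47370711 0.20174351 0.16279955] 0.06216742452931687
```

```bash
cat > mv.py <<'E'
from h import *
import sys
# usage: mv.py x y z yaw(deg of jaw axis z, mod 180 unless 5th arg 'abs')
o=get_obs();R=Rn.from_quat(o['ee_rot']).as_matrix();p=np.array(o['position'])
X=np.array([float(v) for v in sys.argv[1:4]]);yaw=float(sys.argv[4])
cur=np.degrees(np.arctan2(R[1,2],R[0,2]));d=yaw-cur
d=(d+90)%180-90 if len(sys.argv)<6 else (d+180)%360-180
print('t',o['clock'],'p',np.round(p,4),'jawyaw',round(cur,2),'toolx',np.round(R[:,0],3),'q',np.round(o['joint_pos'],2),'F',np.round(o['ft_force'],1),'T',np.round(o['torque'],2),'w',round(float(o['grip_width']),3))
print('tool delta m',np.round(R.T@(X-p),4),'turn about x',round(-np.radians(d),3),'rad; tool y in world',np.round(R[:,1],2),'z',np.round(R[:,2],2))
E
python3 mv.py .4995 .1685 .27 92.1
```

```text
t 0.15 p [0.2477 0.5735 0.2387] jawyaw 66.64 toolx [-0.    -0.001 -1.   ] q [-1.19  0.33 -0.06  1.46  0.02  1.35 -0.09] F [ 0.4 -0.3 -0.4] T [-0.    0.02 -0.02] w 1.002
tool delta m [-0.031  -0.3917 -0.272 ] turn about x -0.444 rad; tool y in world [-0.92  0.4  -0.  ] z [ 0.4   0.92 -0.  ]
```

Call:
play_rows(increments="-0.03 0 0 -0.148;0 0 -0.03 -0.148;0 0 -0.03 -0.148;0 0 -0.03 0", hand=-1)

```text
clock: 0.55
position: [0.2363, 0.4845, 0.2673]
ee_rot: [0.513, -0.488, -0.513, -0.485]
ft_force: [0.6, 0.6, 0.2]
grip_width: 1.002
```

```bash
python3 mv.py .4995 .1685 .27 92.1
```

```text
t 0.55 p [0.2363 0.4845 0.2673] jawyaw 93.03 toolx [-0.002 -0.004 -1.   ] q [-1.1   0.14 -0.12  1.64  0.02  1.37  0.41] F [0.6 0.6 0.2] T [ 0.   -0.02 -0.03] w 1.002
tool delta m [-0.002  -0.2461 -0.3295] turn about x 0.016 rad; tool y in world [-1.   -0.05  0.  ] z [-0.05  1.   -0.  ]
```

Call:
play_rows(increments="0 -0.03 -0.04 0.016;0 -0.03 -0.04 0;0 -0.03 -0.04 0;0 -0.03 -0.04 0;0 -0.03 -0.04 0;0 -0.03 -0.04 0;0 -0.03 -0.04 0;0 -0.03 -0.04 0;0 0 0 0")

```text
clock: 1.45
position: [0.4888, 0.166, 0.2673]
ee_rot: [0.51, -0.492, -0.509, -0.489]
ft_force: [0.3, -0.1, 0.6]
grip_width: 1.002
```

```bash
python3 mv.py .4995 .1685 .27 92.1; python3 -c "
from h import *
snap('wrist','w1')"
```

```text
t 1.45 p [0.4888 0.166  0.2673] jawyaw 92.19 toolx [-0.002 -0.004 -1.   ] q [-0.66  0.07  0.26  1.71 -0.02  1.36  1.21] F [ 0.3 -0.1  0.6] T [-0.02  0.03 -0.01] w 1.002
tool delta m [-0.0027 -0.0107  0.0021] turn about x 0.002 rad; tool y in world [-1.   -0.04  0.  ] z [-0.04  1.   -0.  ]
```

View pics/w1.png

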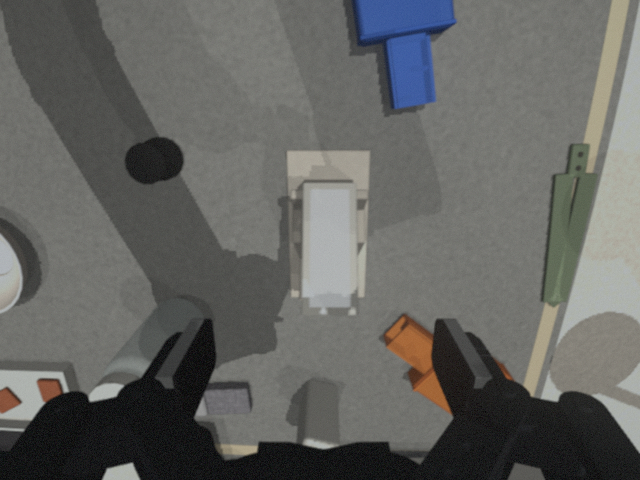

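```bash
python3 - <<'E'
from h import *
c=load('w1.pkl');t=load('top0.pkl')
print(onplane(c,[[303,182],[355,182]],.154),onplane(c,[[304,306],[354,306]],.196))
print(onplane(c,[[288,151],[370,151]],.006))
T=np.array([[92,219],[196,216],[212,456],[110,458]])/6+[205,230]-.4
for u,v in zip([[354,306],[304,306],[303,182],[355,182]],T): print(*tri(t,v,c,u))
E
python3 mv.py .4995 .1685 .142 92.1
```

```text
[[0.44957536 0.15143995 0.154     ]
 [0.44826564 0.18490679 0.154     ]] [[0.51636378 0.15571579 0.196     ]
 [0.51516366 0.18557275 0.196     ]]
[[0.44541694 0.12818412 0.006     ]
 [0.442214   0.21050965 0.006     ]]
[0.52504048 0.18832173 0.17800743] 0.0017434835050807033
[0.52678104 0.15533837 0.17717653] 0.0008587251566167762
[0.45181786 0.15112977 0.14386309] 0.0009175342817240995
[0.45192502 0.18665544 0.13288449] 9.497153029517311e-05
t 1.5 p [0.4872 0.169  0.2672] jawyaw 92.37 toolx [-0.003 -0.003 -1.   ] q [-0.66  0.07  0.26  1.71 -0.02  1.36  1.21] F [-0.6  1.2  1. ] T [ 0.02  0.03 -0.05] w 0.999
tool delta m [ 0.1251 -0.0127 -0.0007] turn about x 0.005 rad; tool y in world [-1.   -0.04  0.  ] z [-0.04  1.   -0.  ]
```

Call:
play_rows(increments="0 -0.0125 0 0;0.03 0 0 0;0.03 0 0 0;0.03 0 0 0;0.02 0 0 0;0.015 0 0 0;0 0 0 0")

```text
clock: 2.2
position: [0.4995, 0.1783, 0.1372]
ee_rot: [-0.513, 0.487, 0.514, 0.485]
ft_force: [-0.0, -0.2, -0.1]
grip_width: 0.995
```

```bash
python3 mv.py .4995 .1685 .142 92.1; python3 -c "
from h import *
snap('wrist','w2');c=snap('scene','s2');cv2.imwrite('pics/s2z.png',cv2.resize(c['img'][110:270,250:400],None,fx=4,fy=4))"
```

```text
t 2.2 p [0.4995 0.1783 0.1372] jawyaw 93.1 toolx [-0.003 -0.    -1.   ] q [-0.65  0.21  0.25  1.85 -0.06  1.09  1.25] F [-0.  -0.2 -0.1] T [ 0.    0.07 -0.04] w 0.995
tool delta m [-0.0048  0.0006 -0.0098] turn about x 0.018 rad; tool y in world [-1.   -0.05  0.  ] z [-0.05  1.    0.  ]
```

View pics/w2.png

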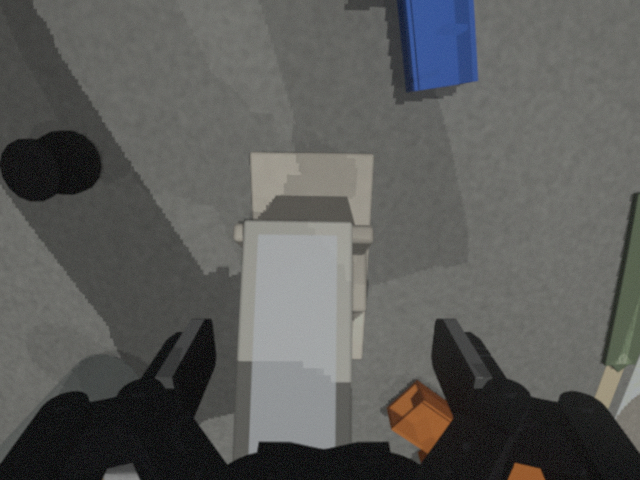

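View pics/s2z.png

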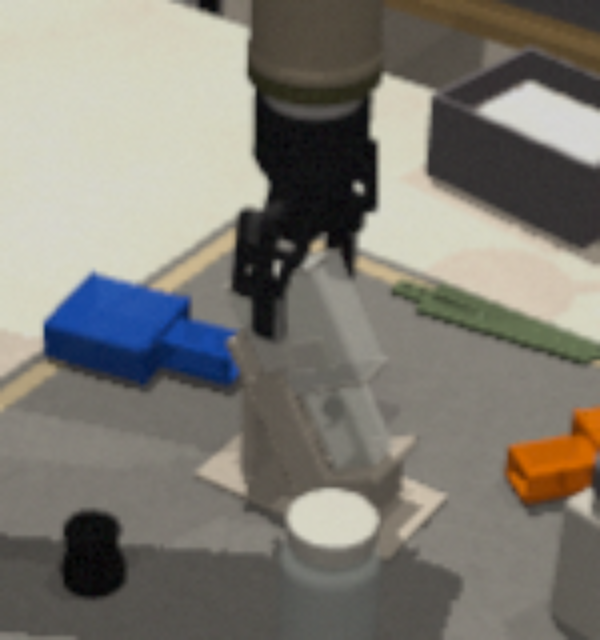

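Call:
play_rows(increments="-0.004 0 -0.0095 0.016;0 0 0 0")

```text
clock: 2.5
position: [0.5025, 0.1693, 0.1459]
ee_rot: [0.509, -0.489, -0.509, -0.492]
ft_force: [0.1, -0.6, -0.7]
grip_width: 0.998
```

```bash
for i in 1 2 3; do python3 mv.py .4995 .1685 .142 92.1; done; python3 -c "
from h import *
snap('wrist','w3')"
```

```text
t 2.5 p [0.5025 0.1693 0.1459] jawyaw 92.14 toolx [ 0.003  0.003 -1.   ] q [-0.64  0.19  0.26  1.85 -0.06  1.11  1.25] F [ 0.1 -0.6 -0.7] T [-0.04  0.02  0.01] w 0.998
tool delta m [ 0.0038  0.003  -0.0007] turn about x 0.001 rad; tool y in world [-1.   -0.04 -0.  ] z [-0.04  1.    0.  ]
t 2.5 p [0.5025 0.1693 0.1459] jawyaw 92.14 toolx [ 0.003  0.003 -1.   ] q [-0.64  0.19  0.26  1.85 -0.06  1.11  1.25] F [ 0.1 -0.6 -0.7] T [-0.04  0.02  0.01] w 0.998
tool delta m [ 0.0038  0.003  -0.0007] turn about x 0.001 rad; tool y in world [-1.   -0.04 -0.  ] z [-0.04  1.    0.  ]
t 2.5 p [0.5025 0.1693 0.1459] jawyaw 92.14 toolx [ 0.003  0.003 -1.   ] q [-0.64  0.19  0.26  1.85 -0.06  1.11  1.25] F [ 0.1 -0.6 -0.7] T [-0.04  0.02  0.01] w 0.998
tool delta m [ 0.0038  0.003  -0.0007] turn about x 0.001 rad; tool y in world [-1.   -0.04 -0.  ] z [-0.04  1.    0.  ]
```

View pics/w3.png

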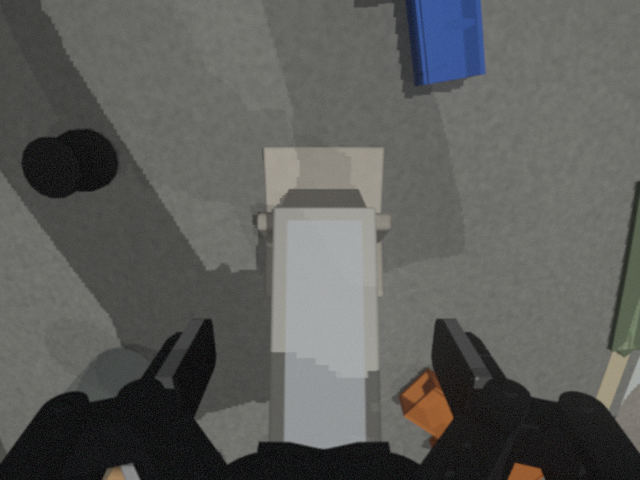

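Call:
play_rows(increments="0.003 0.002 0 0;0 0 0 0;0 0 0 0;0 0 0 0;0 0 0 0;0 0 0 0;0 0 0 0", hand=1, squeeze=35)

```text
clock: 3.25
position: [0.5006, 0.1703, 0.1438]
ee_rot: [0.51, -0.488, -0.509, -0.492]
ft_force: [-0.9, -0.4, 0.9]
grip_width: 0.399
```

```bash
python3 mv.py .4995 .1685 .142 92.1
```

```text
t 3.25 p [0.5006 0.1703 0.1438] jawyaw 92.21 toolx [ 0.004  0.004 -1.   ] q [-0.64  0.19  0.26  1.85 -0.06  1.1   1.24] F [-0.9 -0.4  0.9] T [-0.04  0.06  0.01] w 0.399
tool delta m [ 0.0018  0.0012 -0.0018] turn about x 0.002 rad; tool y in world [-1.   -0.04 -0.  ] z [-0.04  1.    0.  ]
```

Call:
play_rows(increments="-0.02 0 0 0;-0.02 0 0 0;-0.02 0 0 0;-0.02 0 0 0;-0.02 0 0 0;-0.02 0 0 0;-0.02 0 0 0;0 0 0 0;0 0 0 0")

```text
clock: 4.15
position: [0.4975, 0.1693, 0.2842]
ee_rot: [-0.509, 0.491, 0.511, 0.489]
ft_force: [-0.2, 0.4, -1.4]
grip_width: 0.396
```

```bash
python3 mv.py .4995 .1685 .27 92.1; cat > sc.py <<'E'
from h import *
import sys
tag=sys.argv[1]; x0,y0,x1,y1=[int(v) for v in sys.argv[3:7]]
c=snap(sys.argv[2],tag); f=min(800/(x1-x0),600/(y1-y0)); cv2.imwrite(f'pics/{tag}z.png',cv2.resize(c['img'][y0:y1,x0:x1],None,fx=f,fy=f,interpolation=cv2.INTER_CUBIC)); print('scale',f)
E
python3 sc.py s4 scene 250 90 400 250
```

```text
t 4.15 p [0.4975 0.1693 0.2842] jawyaw 92.24 toolx [-0.004  0.001 -1.   ] q [-0.66  0.09  0.26  1.66 -0.02  1.4   1.22] F [-0.2  0.4 -1.4] T [-0.01  0.02  0.02] w 0.396
tool delta m [ 0.0142 -0.002  -0.0009] turn about x 0.003 rad; tool y in world [-1.   -0.04  0.  ] z [-0.04  1.    0.  ]
scale 3.75
```

View pics/s4z.png

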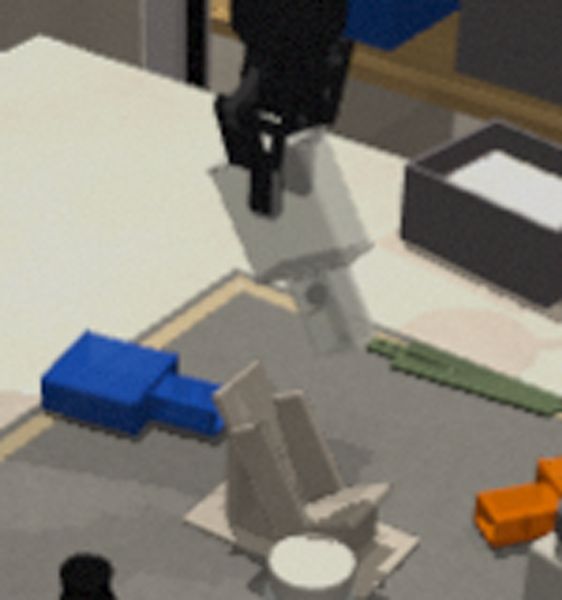

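Call:
play_rows(increments="0 0.03 0 0;0 0.03 0 0;0 0.03 0 0;0 0.03 0 0;0.025 0 0 0;0.025 0 0 0;0.025 0 0 0;0 0 0 0")

```text
clock: 5.0
position: [0.3682, 0.1622, 0.1974]
ee_rot: [-0.508, 0.495, 0.512, 0.485]
ft_force: [-0.0, 0.3, -1.9]
grip_width: 0.397
```

```bash
python3 mv.py .38 .165 .21 92.1;python3 sc.py s5 scene 230 90 380 250; python3 sc.py w5 wrist 0 0 640 480
```

```text
t 5.0 p [0.3682 0.1622 0.1974] jawyaw 92.29 toolx [-0.014 -0.007 -1.   ] q [-0.72 -0.13  0.18  2.06  0.02  1.23  1.06] F [-0.   0.3 -1.9] T [0.02 0.03 0.  ] w 0.397
tool delta m [-0.0128 -0.0118  0.0023] turn about x 0.003 rad; tool y in world [-1.   -0.04  0.01] z [-0.04  1.   -0.01]
scale 3.75
scale 1.25
```

View pics/s5z.png

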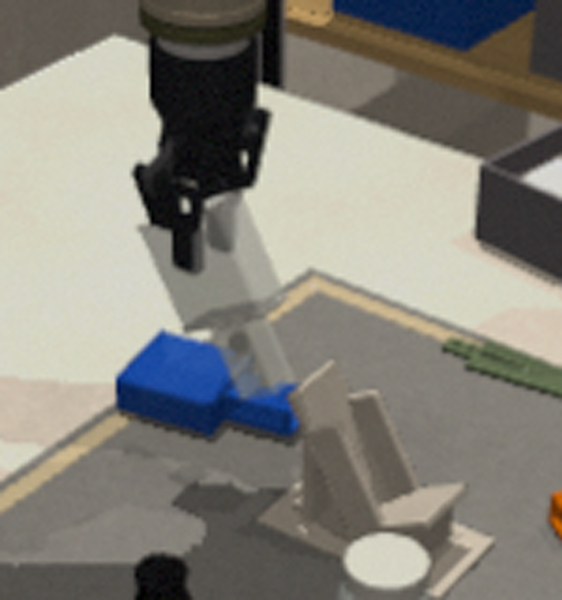

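View pics/w5z.png

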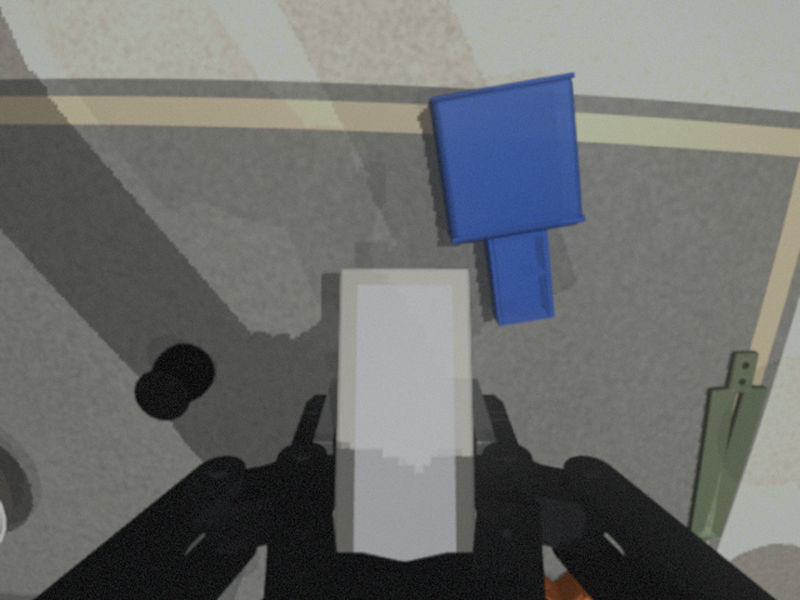

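Call:
play_rows(increments="0 -0.015 0.002 0;0 -0.015 0.002 0;0 -0.015 0 0;0 -0.015 0 0;0 -0.015 0 0;0 -0.015 0 0", squeeze=22)

```text
clock: 5.7
position: [0.4611, 0.1727, 0.206]
ee_rot: [-0.508, 0.493, 0.513, 0.486]
ft_force: [-2.9, -0.6, -3.0]
grip_width: 0.397
```

```bash
python3 mv.py .55 .165 .2 92.1;python3 sc.py s6 scene 230 90 380 250
```

```text
t 5.7 p [0.4611 0.1727 0.206 ] jawyaw 92.41 toolx [-0.013 -0.002 -1.   ] q [-0.68  0.07  0.25  1.85 -0.02  1.24  1.18] F [-2.9 -0.6 -3. ] T [-0.32  1.12 -0.  ] w 0.397
tool delta m [ 0.0049 -0.0886 -0.0114] turn about x 0.005 rad; tool y in world [-1.   -0.04  0.01] z [-0.04  1.   -0.  ]
scale 3.75
```

View pics/s6z.png

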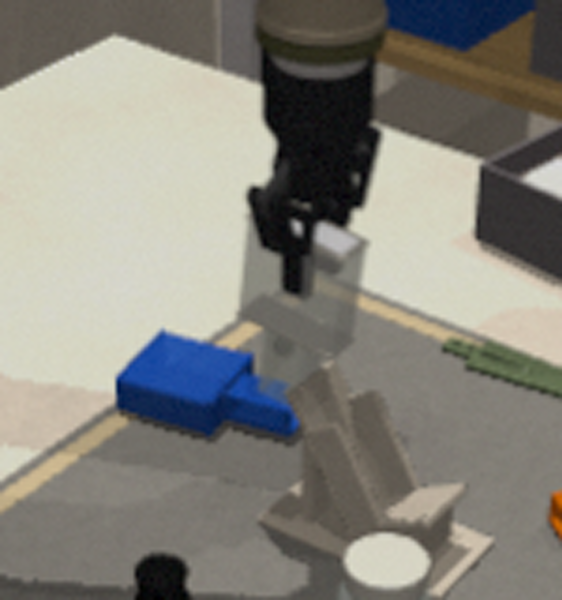

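Call:
play_rows(increments="0.003 -0.015 -0.002 0;0.003 -0.015 -0.002 0;0.003 -0.015 -0.002 0;0.003 -0.015 0 0;0.002 -0.015 0 0;0 -0.012 0 0;0 0 0 0")

```text
clock: 6.45
position: [0.5481, 0.174, 0.1951]
ee_rot: [-0.505, 0.494, 0.517, 0.484]
ft_force: [0.5, -0.6, -1.4]
grip_width: 0.39
```

```bash
python3 mv.py .55 .165 .2 92.1;python3 sc.py s7 scene 230 90 380 250
```

```text
t 6.45 p [0.5481 0.174  0.1951] jawyaw 92.57 toolx [-0.021  0.001 -1.   ] q [-0.62  0.27  0.29  1.66 -0.09  1.25  1.3 ] F [ 0.5 -0.6 -1.4] T [-0.02  0.04 -0.03] w 0.39
tool delta m [-0.005  -0.0014 -0.0091] turn about x 0.008 rad; tool y in world [-1.   -0.04  0.02] z [-0.04  1.    0.  ]
scale 3.75
```

View pics/s7z.png

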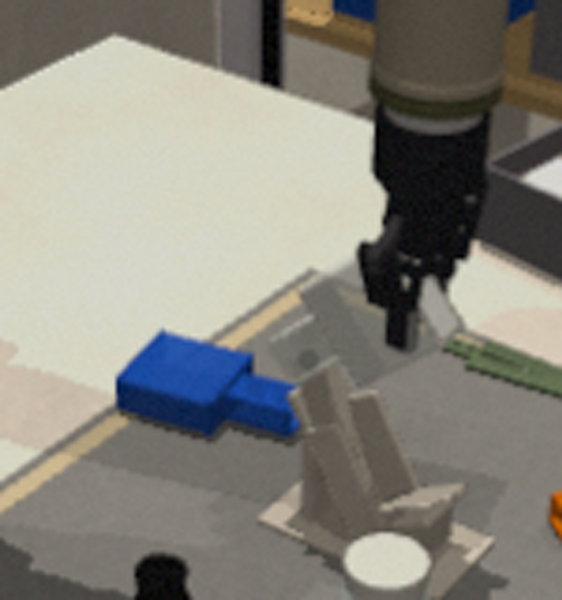

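Call:
play_rows(increments="-0.025 0 0 0;-0.025 0 0 0;-0.02 0 0 0;0 -0.02 -0.002 0.005;0 -0.02 -0.002 0;0 0 0 0", squeeze=35)

```text
clock: 7.1
position: [0.5895, 0.173, 0.2726]
ee_rot: [-0.506, 0.491, 0.514, 0.488]
ft_force: [-0.2, 0.0, -2.4]
grip_width: 0.387
```

```bash
python3 mv.py .60 .169 .16 92.1;python3 sc.py s8 scene 230 90 430 250; python3 sc.py w8 wrist 0 0 640 480;python3 sc.py t8 top 170 200 320 340
```

```text
t 7.1 p [0.5895 0.173  0.2726] jawyaw 92.37 toolx [-0.011  0.005 -1.   ] q [-0.6   0.3   0.31  1.45 -0.1   1.41  1.33] F [-0.2  0.  -2.4] T [-0.02 -0.07 -0.03] w 0.387
tool delta m [ 0.1125 -0.0115 -0.005 ] turn about x 0.005 rad; tool y in world [-1.   -0.04  0.01] z [-0.04  1.    0.01]
scale 3.75
scale 1.25
scale 4.285714285714286
```

View pics/s8z.png

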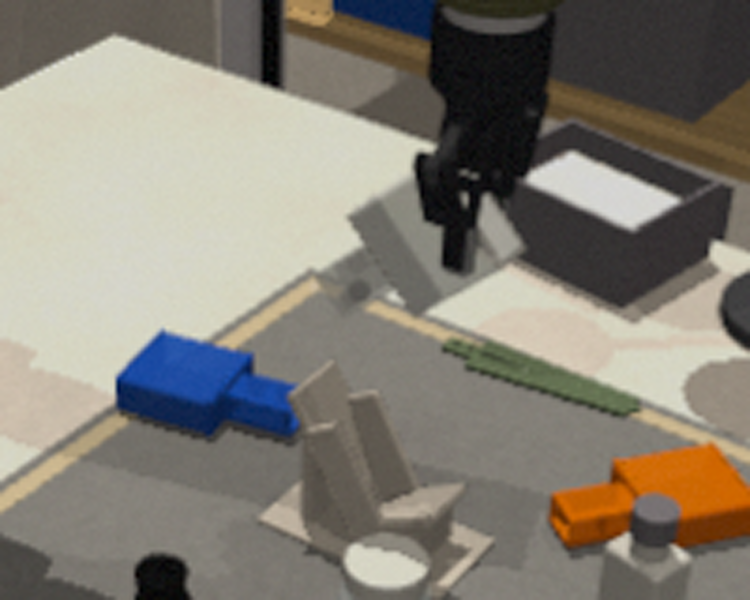

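View pics/w8z.png

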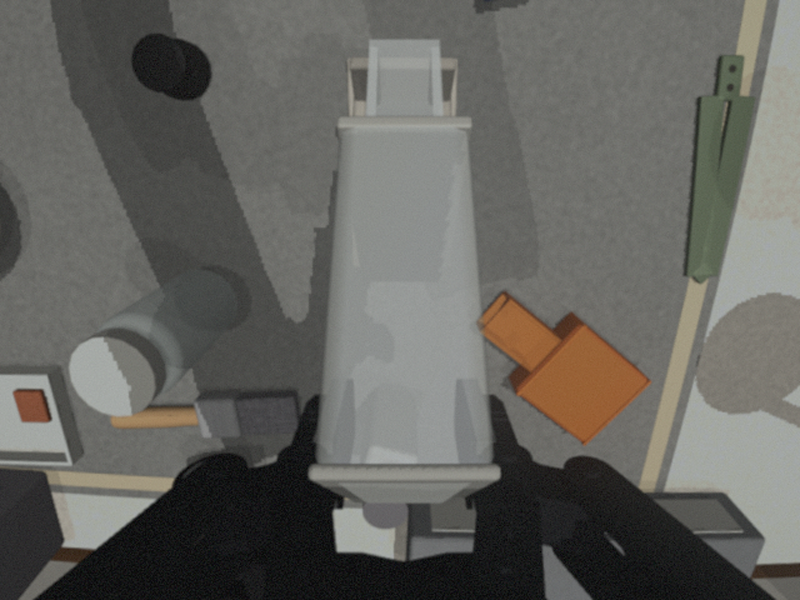

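View pics/t8z.png

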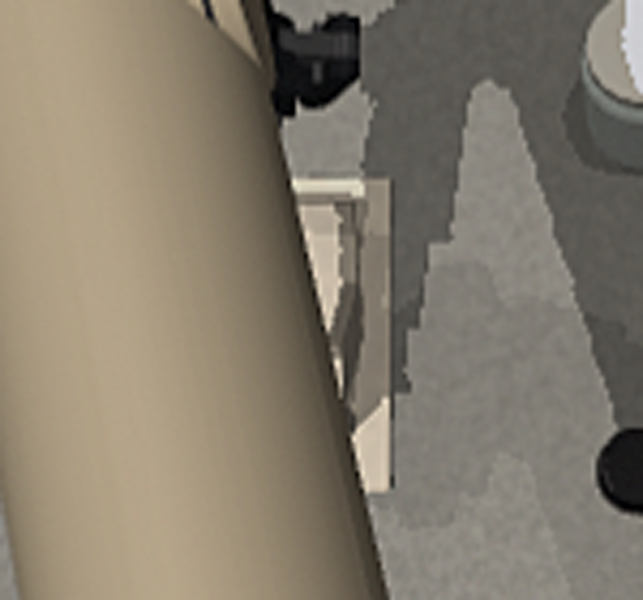

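```bash
cat > ang.py <<'E'
from h import *
def edge(c,a,b,w=.034):
    o,d=ray(c,[a,b]); # find s such that separation = w along
    d=d/ (np.array(c['R'])@d.T)[2][:,None]
    s=w/np.linalg.norm(d[1]-d[0]); P=o+s*d; return P.mean(0),P
E
python3 - <<'E'
from ang import *
c=load('w8.pkl')
A,_=edge(c,[312/1.25,470/1.25],[497/1.25,470/1.25]);B,_=edge(c,[340/1.25,122/1.25],[470/1.25,122/1.25])
d=A-B;print(A,B,np.linalg.norm(d),np.degrees(np.arctan2(d[0],d[2])))
E
```

```text
[0.56285199 0.17255864 0.33413745] [0.50065841 0.17044913 0.27414458] 0.08643863220205479 46.031851306577394
```

```bash
python3 - <<'E'
from ang import *
s=load('s8.pkl')
G=np.array([.5895,.1715,.284])
for deg in(46,50):
  a=np.radians(deg);x=np.array([np.cos(a),0,-np.sin(a)]);z=np.array([np.sin(a),0,np.cos(a)])
  for n,b in dict(mouth=(0,0),low=(.008,.02),low2=(.003,.02),up=(-.008,.043),bodyp=(.042,.06),bodym=(-.042,.06),basep=(.042,.15),basem=(-.042,.15),bmid=(.008,.043)).items():
    P=G+x*b[0]+z*(b[1]-.125); print(deg,n,np.round((proj(s,P)[0]-[230,90])*3.75))
E
```

```text
46 mouth [356. 303.]
46 low [379. 302.]
46 low2 [376. 296.]
46 up [387. 271.]
46 bodyp [442. 323.]
46 bodym [376. 220.]
46 basep [531. 275.]
46 basem [462. 165.]
46 bmid [400. 290.]
50 mouth [349. 293.]
50 low [374. 294.]
50 low2 [370. 288.]
50 up [384. 264.]
50 bodyp [436. 319.]
50 bodym [375. 212.]
50 basep [529. 279.]
50 basem [467. 165.]
50 bmid [395. 284.]
```

Call:
play_rows(increments="0 -0.015 -0.004 0.004;0.025 0 0 0;0.025 0 0 0;0.025 0 0 0;0.02 0 0 0;0 0 0 0")

```text
clock: 7.85
position: [0.5977, 0.1728, 0.1759]
ee_rot: [-0.505, 0.49, 0.515, 0.489]
ft_force: [-0.0, 0.1, -2.2]
grip_width: 0.39
```

```bash
python3 mv.py .60 .169 .178 92.1;python3 sc.py s9 scene 230 90 430 250; python3 sc.py w9 wrist 0 0 640 480
```

```text
t 7.85 p [0.5977 0.1728 0.1759] jawyaw 92.38 toolx [-0.011  0.008 -1.   ] q [-0.58  0.38  0.3   1.56 -0.13  1.23  1.35] F [-0.   0.1 -2.2] T [-0.02 -0.12 -0.02] w 0.39
tool delta m [-0.0021 -0.0021 -0.0039] turn about x 0.005 rad; tool y in world [-1.   -0.04  0.01] z [-0.04  1.    0.01]
scale 3.75
scale 1.25
```

View pics/s9z.png

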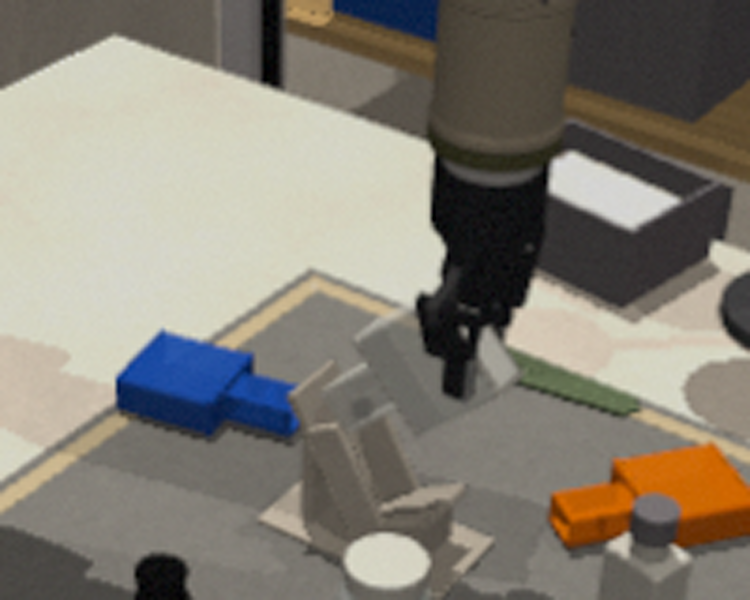

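View pics/w9z.png

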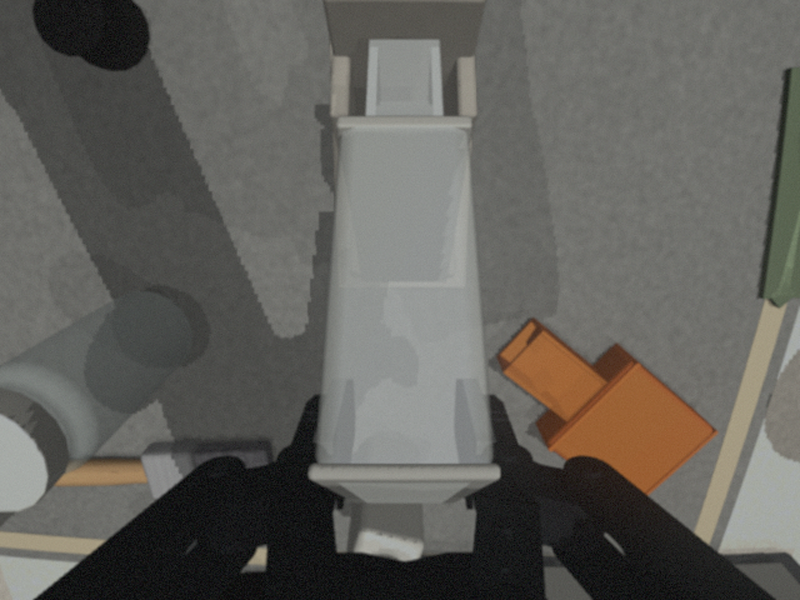

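Call:
play_rows(increments="0 0.015 0.001 0;-0.002 0.015 0.001 0;-0.004 0.013 0 0;-0.005 0.013 0 0;-0.005 0.013 0 0;-0.005 0.013 0 0;0 0 0 0", squeeze=22)

```text
clock: 8.65
position: [0.533, 0.1713, 0.2241]
ee_rot: [0.515, -0.473, -0.503, -0.508]
ft_force: [1.0, -0.2, -2.5]
grip_width: 0.39
```

```bash
python3 mv.py .60 .169 .178 92.1;python3 sc.py s10 scene 230 90 430 250; python3 sc.py w10 wrist 0 0 640 480
```

```text
t 8.65 p [0.533  0.1713 0.2241] jawyaw 92.13 toolx [ 0.046  0.024 -0.999] q [-0.65  0.16  0.29  1.72 -0.05  1.22  1.26] F [ 1.  -0.2 -2.5] T [-0.02 -0.05  0.  ] w 0.39
tool delta m [ 0.0491 -0.0647 -0.0058] turn about x 0.001 rad; tool y in world [-1.   -0.04 -0.05] z [-0.04  1.    0.02]
scale 3.75
scale 1.25
```

View pics/s10z.png

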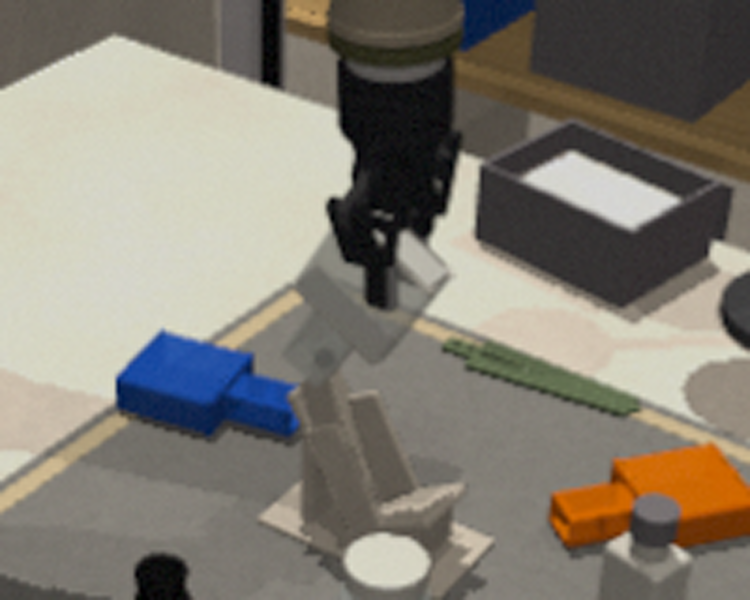

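View pics/w10z.png

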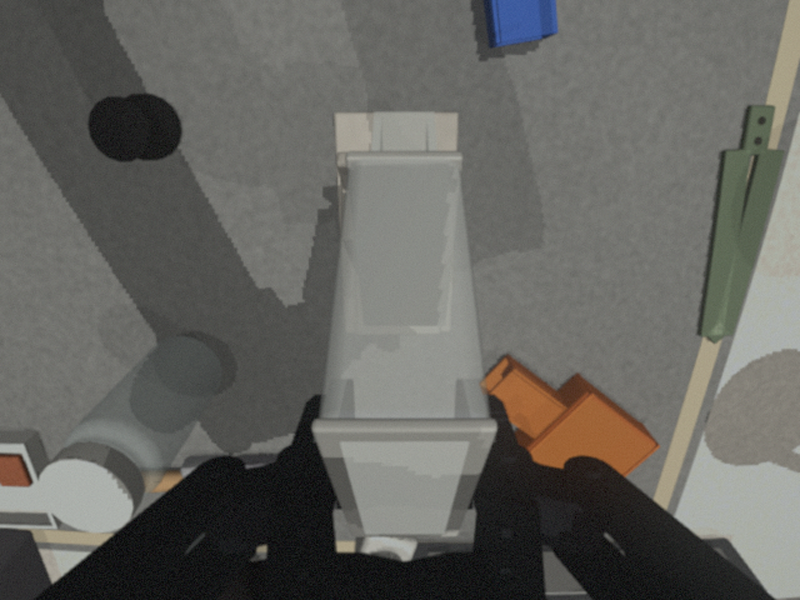

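```bash
python3 - <<'E'
from ang import *
c=load('w10.pkl')
A,_=edge(c,[314/1.25,428/1.25],[496/1.25,428/1.25]);B,_=edge(c,[348/1.25,158/1.25],[461/1.25,158/1.25])
d=A-B;print(A,B,np.linalg.norm(d),np.degrees(np.arctan2(d[0],d[2])))
E
```

```text
[0.49823718 0.1694495  0.27938241] [0.45641004 0.16946451 0.20364494] 0.08651979501688026 28.910322560255278
```

Call:
play_rows(increments="0 -0.02 0 0;0.02 -0.013 0 0;0.025 0 0 0;0 0 0 0")

```text
clock: 9.15
position: [0.5734, 0.1738, 0.1803]
ee_rot: [0.516, -0.472, -0.502, -0.509]
ft_force: [-0.7, -0.2, -2.3]
grip_width: 0.396
```

```bash
python3 mv.py .56 .169 .178 92.1;python3 sc.py s11 scene 230 90 430 250
```

```text
t 9.15 p [0.5734 0.1738 0.1803] jawyaw 92.12 toolx [ 0.051  0.024 -0.998] q [-0.62  0.28  0.3   1.68 -0.09  1.15  1.31] F [-0.7 -0.2 -2.3] T [-0.08  0.06 -0.05] w 0.396
tool delta m [ 0.0015  0.0136 -0.0043] turn about x 0.0 rad; tool y in world [-1.   -0.04 -0.05] z [-0.04  1.    0.02]
scale 3.75
```

View pics/s11z.png

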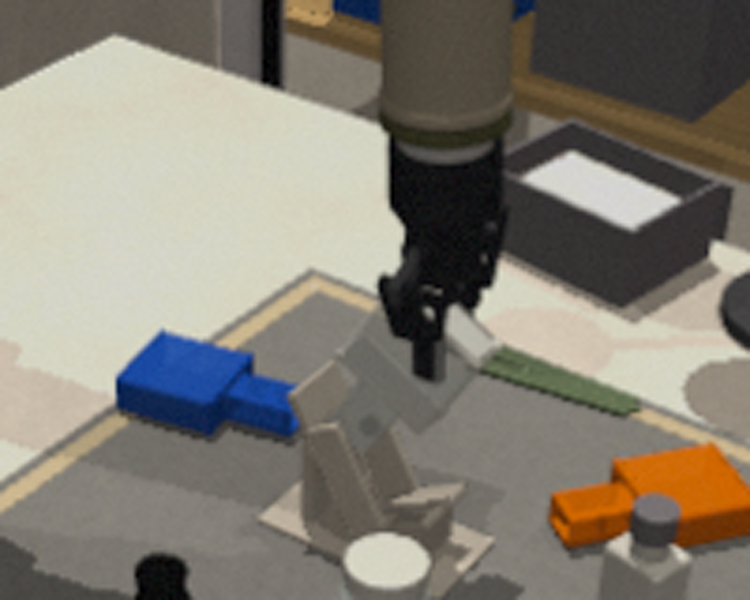

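Call:
play_rows(increments="-0.001 0.015 -0.003 0;-0.001 0.015 0 0;-0.001 0.014 0 0;-0.001 0.014 0 0;0 0 0 0")

```text
clock: 9.7
position: [0.5345, 0.1709, 0.2031]
ee_rot: [-0.523, 0.456, 0.491, 0.526]
ft_force: [-0.8, 0.7, -2.8]
grip_width: 0.392
```

```bash
python3 mv.py .507 .169 .178 92.1;python3 sc.py s12 scene 230 90 430 250;python3 sc.py w12 wrist 0 0 640 480
```

```text
t 9.7 p [0.5345 0.1709 0.2031] jawyaw 91.91 toolx [ 0.101  0.04  -0.994] q [-0.66  0.13  0.29  1.79 -0.04  1.11  1.25] F [-0.8  0.7 -2.8] T [-0.1   0.12  0.04] w 0.392
tool delta m [ 0.0221  0.03   -0.0019] turn about x -0.003 rad; tool y in world [-0.99 -0.03 -0.1 ] z [-0.03  1.    0.04]
scale 3.75
scale 1.25
```

View pics/s12z.png

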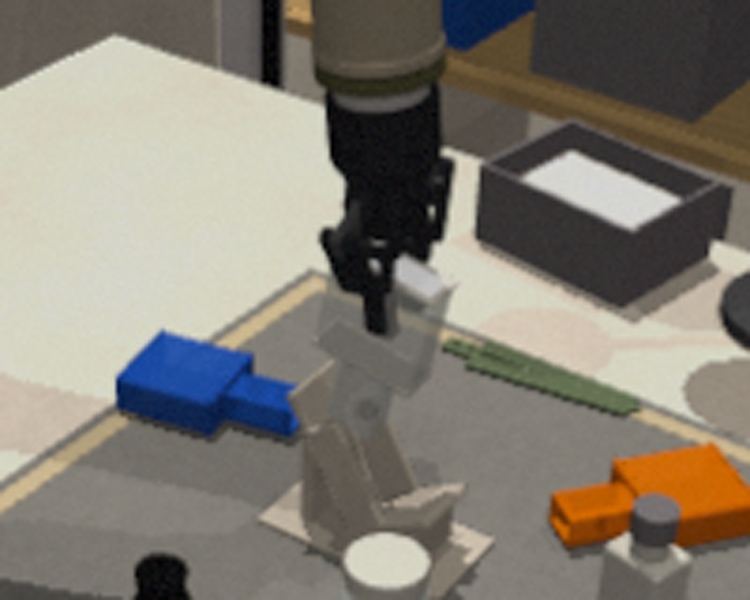

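View pics/w12z.png

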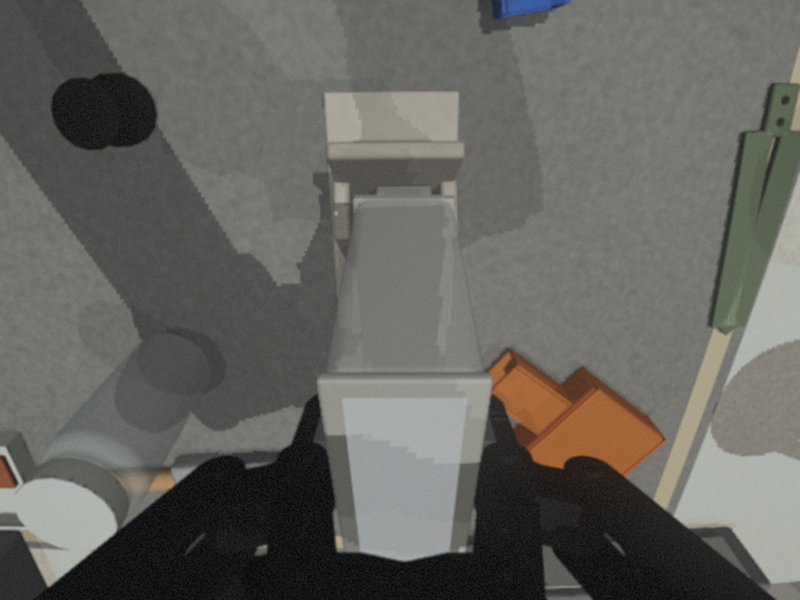

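```bash
cat >> ang.py <<'E'
def phi(tag,a,b,c_,d_):
    # scaled (1.25) px: near edge pts a,b ; far (lower) edge c_,d_
    c=load(tag+'.pkl'); f=lambda p:[p[0]/1.25,p[1]/1.25]
    A,_=edge(c,f(a),f(b));B,_=edge(c,f(c_),f(d_));d=A-B
    print(A,B,np.linalg.norm(d),'phi',np.degrees(np.arctan2(d[0],d[2])))
E
python3 - <<'E'
from ang import *
phi('w12',(320,380),(490,380),(354,203),(456,203))
E
```

```text
[0.49219366 0.16862426 0.24706254] [0.47508836 0.17100054 0.16829968] 0.08063390411141368 phi 12.252925716335604
```

Call:
play_rows(increments="0 0.012 0 0;0 0.012 0 0;0 0 0 0")

```text
clock: 10.1
position: [0.513, 0.1703, 0.2011]
ee_rot: [-0.524, 0.456, 0.49, 0.527]
ft_force: [-0.2, -0.5, -2.0]
grip_width: 0.399
```

```bash
python3 mv.py .507 .169 .178 92.1;python3 sc.py s13 scene 230 90 430 250;python3 sc.py w13 wrist 0 0 640 480
```

```text
t 10.1 p [0.513  0.1703 0.2011] jawyaw 91.86 toolx [ 0.104  0.039 -0.994] q [-0.67  0.09  0.28  1.85 -0.02  1.1   1.21] F [-0.2 -0.5 -2. ] T [-0.05  0.04 -0.01] w 0.399
tool delta m [ 0.0223  0.0085 -0.0019] turn about x -0.004 rad; tool y in world [-0.99 -0.03 -0.11] z [-0.03  1.    0.04]
scale 3.75
scale 1.25
```

View pics/s13z.png

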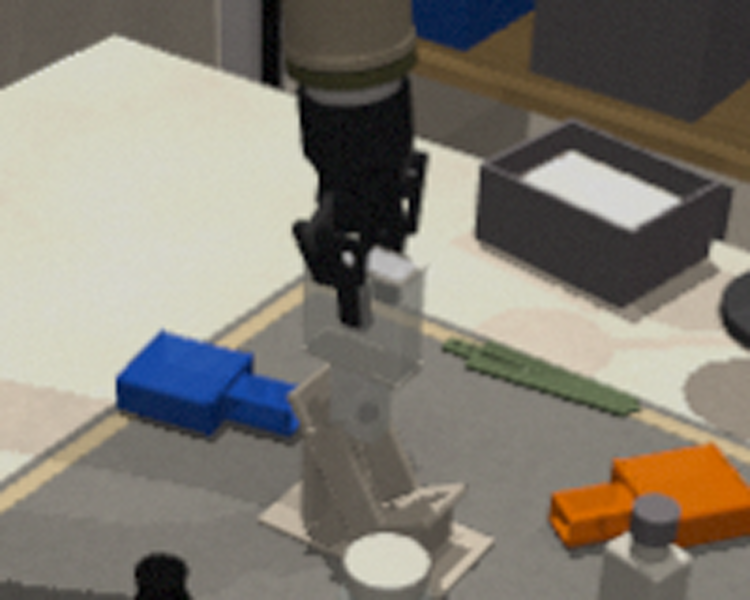

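View pics/w13z.png

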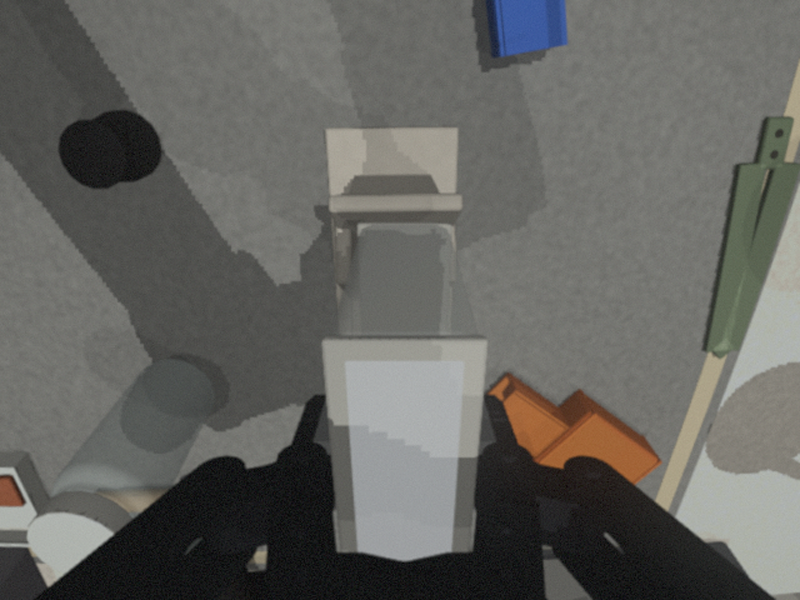

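```bash
python3 - <<'E'
from ang import *
phi('w13',(323,343),(487,343),(358,228),(457,228))
phi('w13',(325,340),(487,340),(358,228),(453,228))
s=load('s13.pkl')
# scene check: left vertical body edge (near -y face, -x side): top (303,272) bottom (306,352); 
P=np.array([.476,.154,.25])
for deg in(10,5,0,-5):
  a=np.radians(deg); q=P-.09*np.array([np.sin(a),0,np.cos(a)])
  u=(proj(s,np.array([P,q]))-[230,90])*3.75; print(deg,np.round(u[0]),np.round(u[1]-u[0]))
E
```

```text
[0.46531762 0.16809495 0.23860633] [0.46227323 0.17159747 0.1647869 ] 0.07396515701562564 phi 2.361600489827812
[0.46536068 0.16835707 0.23726402] [0.46427162 0.1712348  0.15798366] 0.0793400431479903 phi 0.7870083021799155
10 [316. 237.] [-19. 100.]
5 [316. 237.] [-11. 105.]
0 [316. 237.] [ -2. 109.]
-5 [316. 237.] [  7. 113.]
```

Call:
play_rows(increments="0 0.012 0 0;0 0 0 0")

```text
clock: 10.4
position: [0.5016, 0.1698, 0.1991]
ee_rot: [-0.523, 0.456, 0.49, 0.527]
ft_force: [0.8, 0.4, -1.8]
grip_width: 0.391
```

```bash
python3 mv.py .507 .169 .178 92.1;python3 sc.py s14 scene 290 140 350 200;python3 sc.py w14 wrist 0 0 640 480
```

```text
t 10.4 p [0.5016 0.1698 0.1991] jawyaw 91.84 toolx [ 0.103  0.038 -0.994] q [-0.68  0.06  0.27  1.87 -0.01  1.1   1.2 ] F [ 0.8  0.4 -1.8] T [-0.05  0.19 -0.04] w 0.391
tool delta m [ 0.0215 -0.0032 -0.0017] turn about x -0.005 rad; tool y in world [-0.99 -0.03 -0.1 ] z [-0.03  1.    0.04]
scale 10.0
scale 1.25
```

View pics/s14z.png

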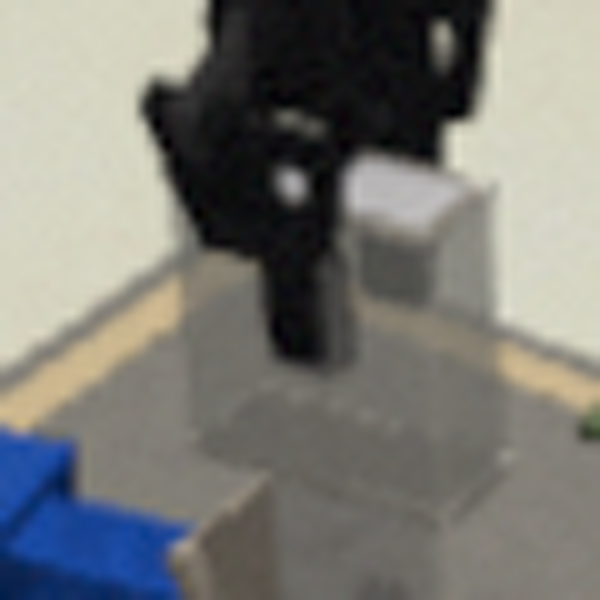

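View pics/w14z.png

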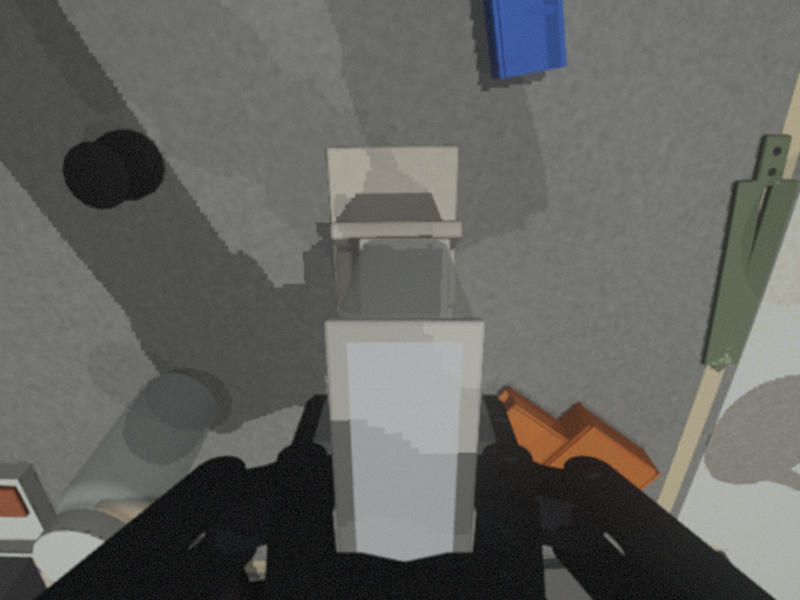

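```bash
python3 - <<'E'
from ang import *
s=load('s14.pkl')
def fit(name,top,bot,P):
  o,d=ray(s,[[top[0]/10+290,top[1]/10+140]]);o2,d2=ray(s,[[bot[0]/10+290,bot[1]/10+140]])
  # intersect both with plane y=P
  A=o+d[0]*((P-o[1])/d[0][1]);B=o2+d2[0]*((P-o2[1])/d2[0][1]);v=A-B
  print(name,A,B,np.linalg.norm(v),'phi',np.degrees(np.arctan2(v[0],v[2])))
fit('far+x',(492,188),(508,455),.187)
fit('near+x',(437,238),(437,520),.153)
fit('near-x',(180,205),(194,440),.153)
fit('bottom near',(194,440),(437,520),.153)
E
```

```text
far+x [0.532572   0.187      0.23867453] [0.54257952 0.187      0.15971871] 0.07958751645229313 phi -7.22362875822887
near+x [0.53831835 0.153      0.24189822] [0.54277521 0.153      0.15702897] 0.0849861943916747 phi -3.006093423382417
near-x [0.45681698 0.153      0.2218296 ] [0.46245251 0.153      0.1498777 ] 0.07217226410570318 phi -4.478466370712423
bottom near [0.46245251 0.153      0.1498777 ] [0.54277521 0.153      0.15702897] 0.08064042335695223 phi -95.08772944278334
```

Call:
play_rows(increments="-0.015 -0.003 0 0;-0.02 -0.003 0 0;-0.02 -0.003 0 0;-0.015 -0.003 0 0;0 -0.002 -0.01 0;-0.001 -0.002 -0.025 0;-0.001 -0.002 -0.035 0;-0.001 -0.002 -0.04 0;-0.001 -0.002 -0.04 0;-0.001 -0.002 -0.04 0;-0.001 -0.002 -0.04 0;-0.001 -0.002 -0.04 0;-0.001 -0.002 -0.035 0;0 -0.002 -0.025 0;0 -0.002 -0.01 0;0 0 0 0", squeeze=45)

```text
clock: 12.1
position: [0.5298, -0.193, 0.2529]
ee_rot: [0.517, -0.468, -0.496, -0.517]
ft_force: [-0.7, 0.0, -2.8]
grip_width: 0.391
```

```bash
python3 mv.py .55 -.213 .26 92.1;python3 sc.py s15 scene 180 190 340 350;python3 sc.py t15 top 300 180 480 330
```

```text
t 12.1 p [ 0.5298 -0.193   0.2529] jawyaw 91.69 toolx [ 0.069  0.029 -0.997] q [-0.27  0.16  0.64  1.68 -0.15  1.28  2.  ] F [-0.7  0.  -2.8] T [-0.01  0.13  0.04] w 0.391
tool delta m [-0.0063 -0.0201 -0.0204] turn about x -0.007 rad; tool y in world [-1.   -0.03 -0.07] z [-0.03  1.    0.03]
scale 3.75
scale 4.0
```

View pics/s15z.png

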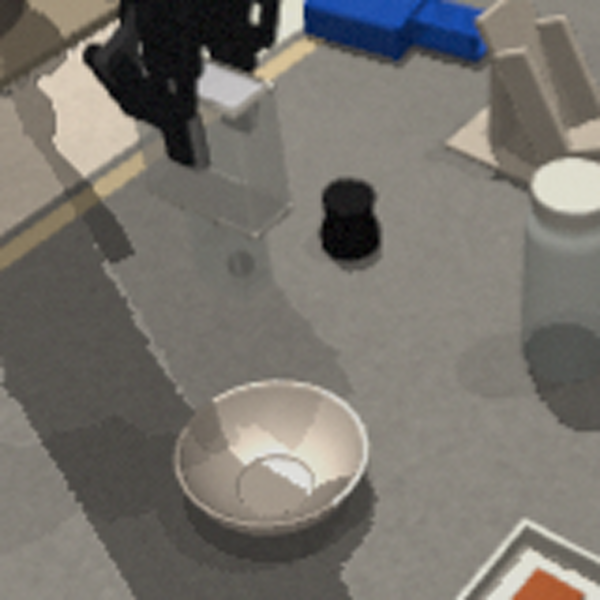

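View pics/t15z.png

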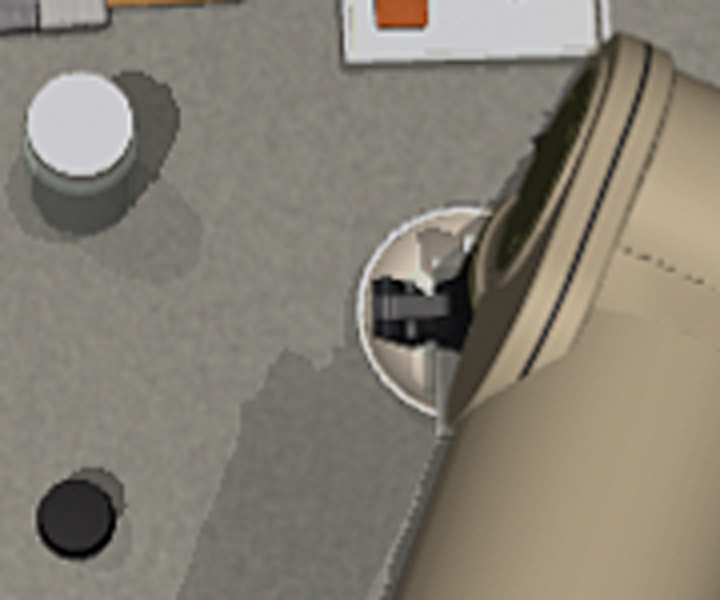

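Call:
play_rows(increments="0.02 0.001 -0.01 0;0.02 0.001 -0.008 0;0.02 0.001 0 0;0.015 0.001 0 0;0 0 0 0")

```text
clock: 12.7
position: [0.5339, -0.1969, 0.1748]
ee_rot: [0.52, -0.462, -0.501, -0.515]
ft_force: [-0.1, 0.7, -2.4]
grip_width: 0.393
```

```bash
python3 mv.py .53 -.213 .178 92.1;python3 sc.py s16 scene 200 210 320 330
```

```text
t 12.7 p [ 0.5339 -0.1969  0.1748] jawyaw 92.59 toolx [ 0.07   0.036 -0.997] q [-0.23  0.24  0.63  1.77 -0.22  1.13  2.08] F [-0.1  0.7 -2.4] T [-0.03  0.13  0.03] w 0.393
tool delta m [-0.004   0.0044 -0.0158] turn about x 0.009 rad; tool y in world [-1.   -0.04 -0.07] z [-0.05  1.    0.03]
scale 5.0
```

View pics/s16z.png

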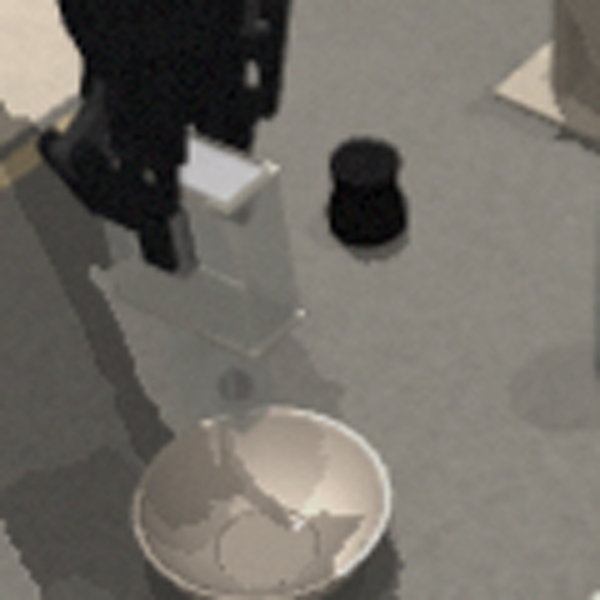

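Call:
play_rows(increments="0 0.002 -0.008 0;0 0.002 -0.008 0;0 0 0 0;0 0 0 0;-0.001 -0.03 0 0;-0.001 -0.03 0 0;0 0 0 0;0 0 0 0")

```text
clock: 13.55
position: [0.5941, -0.2116, 0.1864]
ee_rot: [0.522, -0.46, -0.5, -0.516]
ft_force: [-0.3, -0.1, -1.9]
grip_width: 0.39
```

```bash
python3 mv.py .53 -.213 .178 92.1;python3 sc.py s17 scene 200 210 320 330
```

```text
t 13.55 p [ 0.5941 -0.2116  0.1864] jawyaw 92.66 toolx [ 0.077  0.036 -0.996] q [-0.18  0.37  0.62  1.6  -0.3   1.19  2.11] F [-0.3 -0.1 -1.9] T [-0.11  0.21 -0.01] w 0.39
tool delta m [0.0034 0.0646 0.0013] turn about x 0.01 rad; tool y in world [-1.   -0.04 -0.08] z [-0.05  1.    0.03]
scale 5.0
```

View pics/s17z.png

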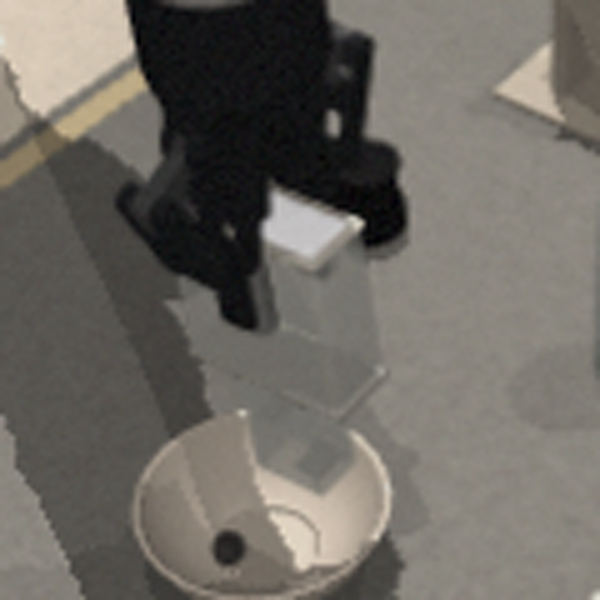

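Call:
play_rows(increments="-0.025 0.01 0 0;-0.03 0.02 0 0;-0.03 0.02 0 0;-0.01 0.02 0.02 0.01;0 0.003 0.035 0;0 0.001 0.04 0;0 0.001 0.04 0;0 0.001 0.04 0;0 0.001 0.04 0;0 0.001 0.04 0;0 0 0.04 0;0 0 0.04 0;0 0 0.03 0;0 0 0.015 0;0 0 0 0", squeeze=35)

```text
clock: 15.1
position: [0.4829, 0.1682, 0.2938]
ee_rot: [-0.516, 0.463, 0.495, 0.525]
ft_force: [0.5, -0.1, -2.5]
grip_width: 0.39
```

```bash
python3 mv.py .555 .170 .26 92.1;python3 sc.py s18 scene 180 130 400 330;python3 sc.py w18 wrist 0 0 640 480
```

```text
t 15.1 p [0.4829 0.1682 0.2938] jawyaw 91.41 toolx [ 0.083  0.043 -0.996] q [-0.67 -0.02  0.24  1.76  0.    1.32  1.17] F [ 0.5 -0.1 -2.5] T [-0.1   0.12 -0.01] w 0.39
tool delta m [ 0.0397 -0.069  -0.0013] turn about x -0.012 rad; tool y in world [-1.   -0.02 -0.08] z [-0.02  1.    0.04]
scale 3.0
scale 1.25
```

View pics/s18z.png

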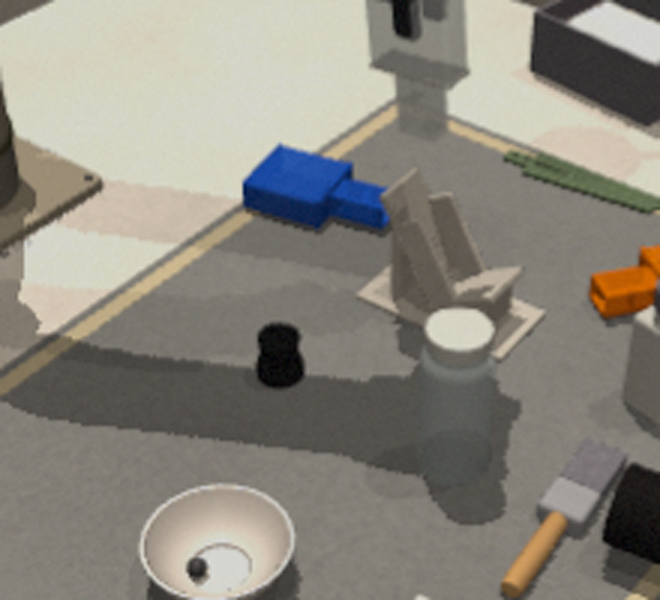

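View pics/w18z.png

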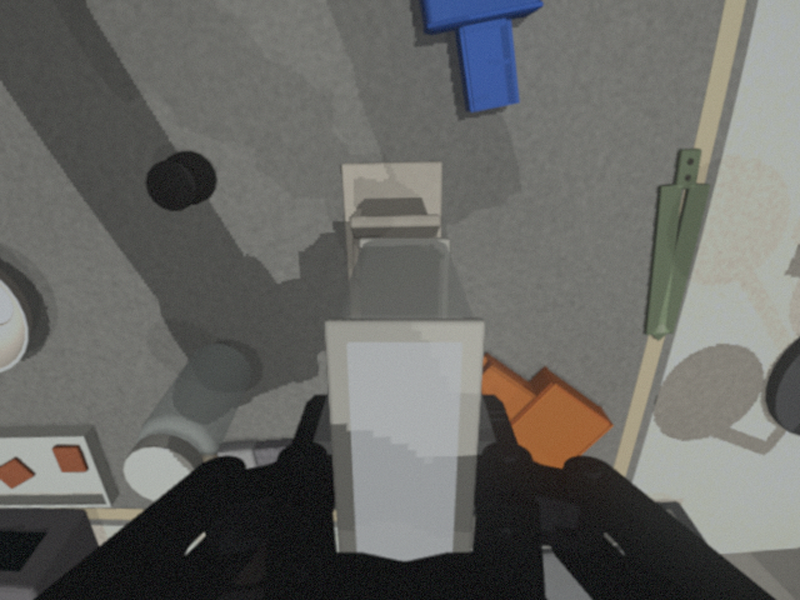

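Call:
play_rows(increments="0.001 -0.025 0 0;0.001 -0.025 0 -0.005;0.02 -0.018 0 -0.005;0.025 0 0 0;0.025 0 0 0;0.012 0 0 0;0 0 0 0")

```text
clock: 15.9
position: [0.5631, 0.156, 0.2158]
ee_rot: [-0.515, 0.464, 0.49, 0.528]
ft_force: [-0.5, 0.8, -1.7]
grip_width: 0.396
```

```bash
python3 mv.py .555 .1705 .19 92.1;python3 sc.py s19 scene 250 90 400 250;python3 sc.py w19 wrist 0 0 640 480
```

```text
t 15.9 p [0.5631 0.156  0.2158] jawyaw 90.9 toolx [ 0.088  0.039 -0.995] q [-0.61  0.19  0.3   1.71 -0.07  1.16  1.29] F [-0.5  0.8 -1.7] T [-0.03  0.1   0.06] w 0.396
tool delta m [0.0256 0.0102 0.0137] turn about x -0.021 rad; tool y in world [-1.   -0.01 -0.09] z [-0.02  1.    0.04]
scale 3.75
scale 1.25
```

View pics/s19z.png

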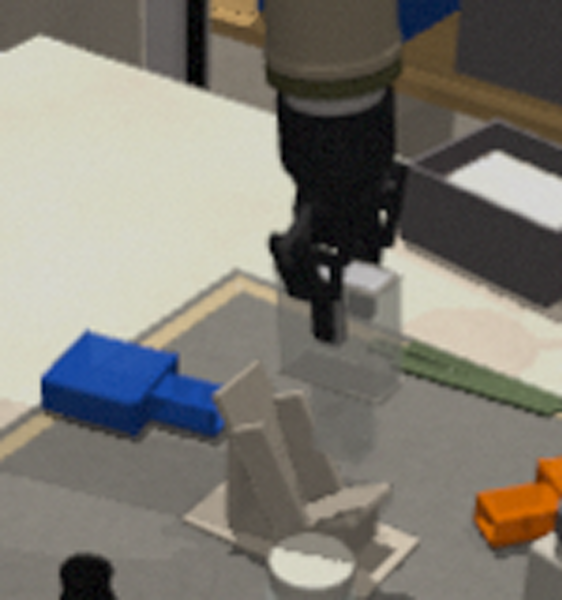

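View pics/w19z.png

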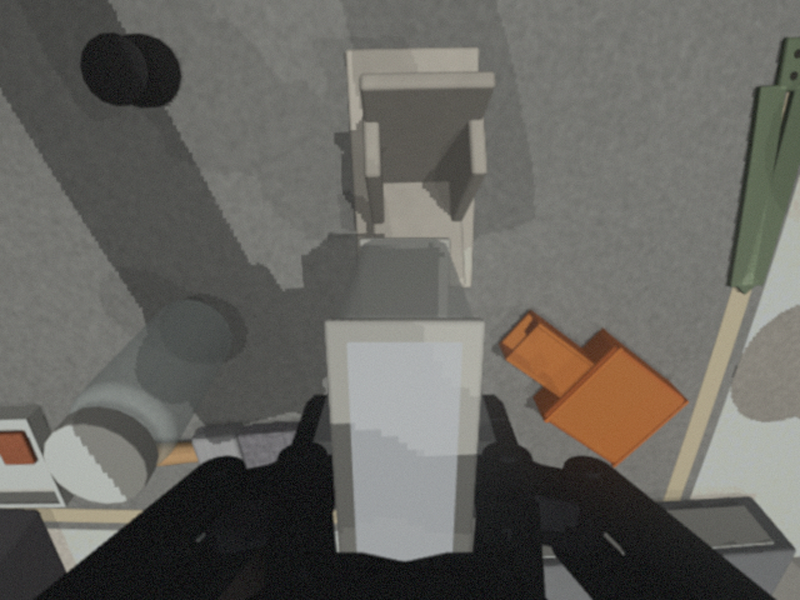

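Call:
play_rows(increments="0 0 0.007 -0.012;0 0.004 0.007 -0.012;0 0.004 0 0;0 0 0 0")

```text
clock: 16.4
position: [0.5559, 0.1726, 0.2219]
ee_rot: [0.524, -0.454, -0.496, -0.523]
ft_force: [-0.2, -1.2, -2.0]
grip_width: 0.388
```

```bash
python3 mv.py .555 .1705 .19 92.1;python3 sc.py w20 wrist 0 0 640 480
```

```text
t 16.4 p [0.5559 0.1726 0.2219] jawyaw 92.49 toolx [ 0.096  0.043 -0.994] q [-0.63  0.17  0.28  1.71 -0.06  1.16  1.28] F [-0.2 -1.2 -2. ] T [-0.12  0.11 -0.02] w 0.388
tool delta m [ 0.0315  0.0041 -0.0033] turn about x 0.007 rad; tool y in world [-0.99 -0.04 -0.1 ] z [-0.04  1.    0.04]
scale 1.25
```

View pics/w20z.png

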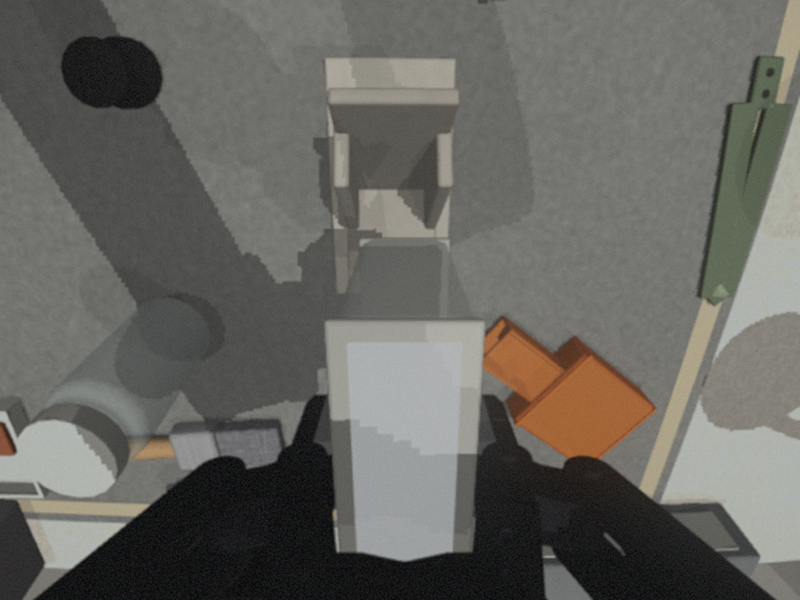

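```bash
python3 - <<'E'
from ang import *
for tag,cl,cr in(('w20',(334,138),(453,138)),('w19',(366,125),(486,125))):
  c=load(tag+'.pkl')
  print(onplane(c,np.array([cl,cr])/1.25,.111))
c=load('w20.pkl')
print(onplane(c,np.array([(325,325),(484,325)])/1.25,.26),onplane(c,np.array([(360,240),(450,240)])/1.25,.167))
phi('w20',(326,323),(484,323),(358,238),(450,238))
E
```

```text
[[0.48376342 0.1415341  0.111     ]
 [0.48161164 0.19720769 0.111     ]]
[[0.48336778 0.1419538  0.111     ]
 [0.48255217 0.19683015 0.111     ]]
[[0.50449564 0.15342133 0.26      ]
 [0.50373568 0.18578271 0.26      ]] [[0.51549578 0.15640815 0.167     ]
 [0.51439697 0.19134949 0.167     ]]
[0.50633286 0.1698978  0.25475569] [0.51162743 0.17296233 0.1752882 ] 0.07970261473887943 phi -3.811727857669522
```

Call:
play_rows(increments="0.02 0.002 -0.003 0;0.02 0.002 0 0;0 0 0 0;0.006 0.0106 0 0;0.006 0.0106 0 0;0.006 0.0106 0 0;0 0 0 0", squeeze=22)

```text
clock: 17.15
position: [0.5266, 0.1709, 0.1629]
ee_rot: [-0.524, 0.453, 0.495, 0.525]
ft_force: [0.6, 0.0, -1.9]
grip_width: 0.393
```

```bash
python3 mv.py .4995 .1695 .142 92.1;python3 sc.py s21 scene 250 110 400 260;python3 sc.py w21 wrist 0 0 640 480
```

```text
t 17.15 p [0.5266 0.1709 0.1629] jawyaw 92.49 toolx [ 0.101  0.045 -0.994] q [-0.64  0.15  0.27  1.86 -0.05  1.03  1.26] F [ 0.6  0.  -1.9] T [-0.12  0.16 -0.05] w 0.393
tool delta m [ 0.018   0.0291 -0.0011] turn about x 0.007 rad; tool y in world [-0.99 -0.04 -0.1 ] z [-0.04  1.    0.04]
scale 4.0
scale 1.25
```

View pics/s21z.png

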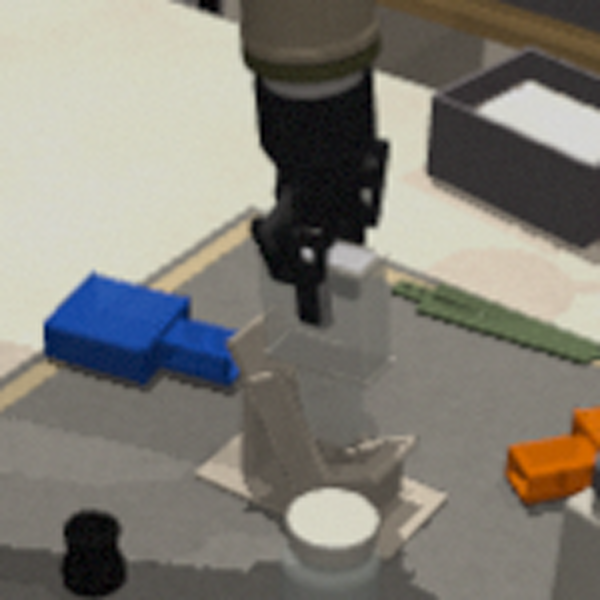

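View pics/w21z.png

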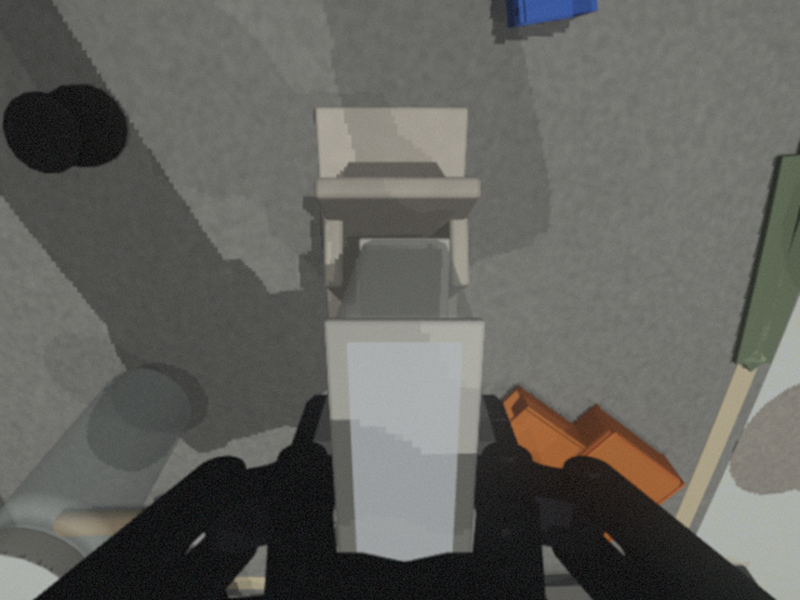

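Call:
play_rows(increments="0.004 0.01 -0.001 0;0.004 0.01 -0.001 0;0.005 0.008 0 0;0.005 0.006 0 0;0 0 0 0")

```text
clock: 17.75
position: [0.5153, 0.1705, 0.159]
ee_rot: [-0.531, 0.436, 0.483, 0.542]
ft_force: [-0.6, 0.2, -1.7]
grip_width: 0.395
```

```bash
python3 mv.py .4995 .1695 .142 92.1;python3 sc.py s22 scene 250 110 400 260;python3 sc.py w22 wrist 0 0 640 480
```

```text
t 17.75 p [0.5153 0.1705 0.159 ] jawyaw 92.34 toolx [ 0.152  0.06  -0.987] q [-0.66  0.09  0.26  1.94 -0.03  0.95  1.23] F [-0.6  0.2 -1.7] T [-0.11  0.28  0.01] w 0.395
tool delta m [ 0.0144  0.0183 -0.0013] turn about x 0.004 rad; tool y in world [-0.99 -0.03 -0.15] z [-0.04  1.    0.05]
scale 4.0
scale 1.25
```

View pics/s22z.png

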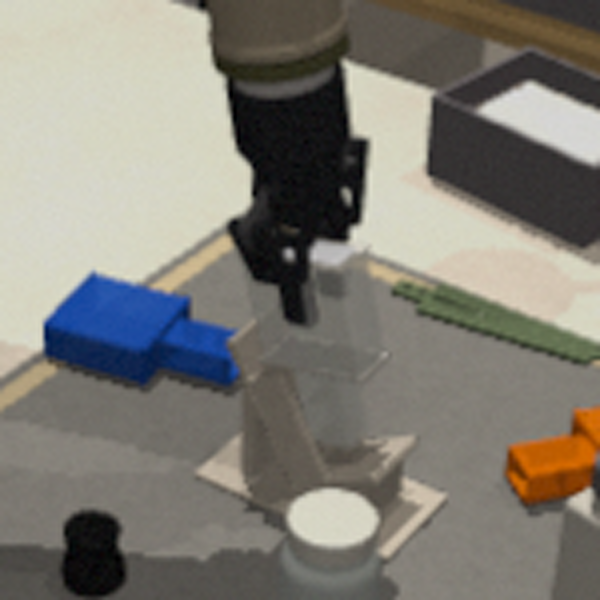

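View pics/w22z.png

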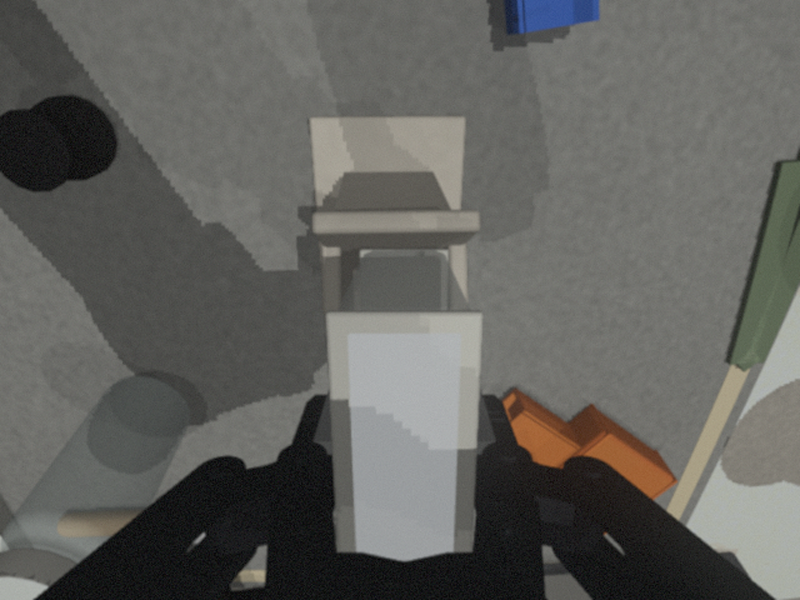

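Call:
play_rows(increments="0.002 0.015 -0.001 0;0.002 0.015 -0.001 0;0.003 0.012 0 0;0.003 0.01 0 0;0 0 0 0")

```text
clock: 18.35
position: [0.4855, 0.1688, 0.1571]
ee_rot: [-0.538, 0.421, 0.472, 0.557]
ft_force: [-1.5, 0.5, -2.7]
grip_width: 0.392
```

```bash
python3 mv.py .4995 .1695 .142 92.1;python3 sc.py s23 scene 250 110 400 260;python3 sc.py w23 wrist 0 0 640 480
```

```text
t 18.35 p [0.4855 0.1688 0.1571] jawyaw 92.29 toolx [ 0.2    0.072 -0.977] q [-0.68 -0.    0.24  2.04  0.02  0.89  1.16] F [-1.5  0.5 -2.7] T [-0.16  0.45  0.04] w 0.392
tool delta m [ 0.0176 -0.0106 -0.0009] turn about x 0.003 rad; tool y in world [-0.98 -0.03 -0.2 ] z [-0.04  1.    0.07]
scale 4.0
scale 1.25
```

View pics/s23z.png

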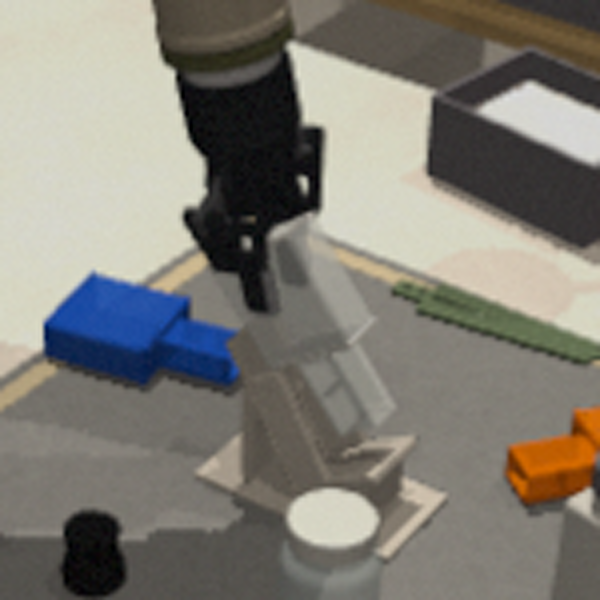

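View pics/w23z.png

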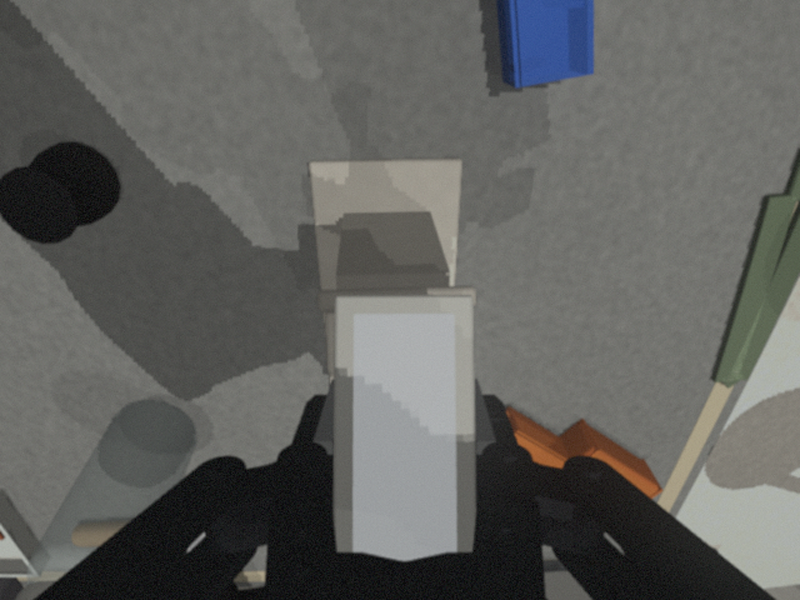

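Call:
play_rows(increments="0.008 -0.004 -0.0005 0;0.008 -0.004 0 0;0 0 0 0")

```text
clock: 18.75
position: [0.4967, 0.1701, 0.1401]
ee_rot: [-0.538, 0.422, 0.473, 0.555]
ft_force: [4.1, 0.8, 3.9]
grip_width: 0.393
```

```bash
python3 mv.py .4995 .1695 .142 92.1;python3 sc.py s24 scene 270 160 390 260
```

```text
t 18.75 p [0.4967 0.1701 0.1401] jawyaw 92.34 toolx [ 0.196  0.071 -0.978] q [-0.67  0.05  0.25  2.04  0.01  0.85  1.18] F [4.1 0.8 3.9] T [-0.19 -0.75 -0.02] w 0.393
tool delta m [-0.0014 -0.0031 -0.0005] turn about x 0.004 rad; tool y in world [-0.98 -0.03 -0.2 ] z [-0.04  1.    0.06]
scale 6.0
```

View pics/s24z.png

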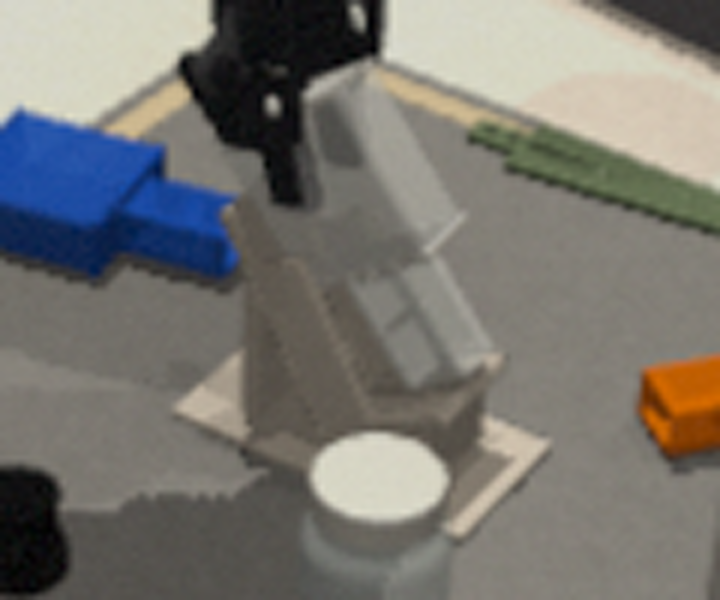

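Call:
play_rows(increments="0 0 0 0;0 0 0 0;0 0 0 0;0 0 0 0;0 0 0 0", hand=0.0)

```text
clock: 19.3
position: [0.4939, 0.1698, 0.1361]
ee_rot: [-0.537, 0.425, 0.475, 0.552]
ft_force: [-0.8, -0.4, 0.9]
grip_width: 0.5
```

```bash
python3 mv.py .4995 .1695 .142 92.1;python3 sc.py s25 scene 270 160 390 260;python3 sc.py w25 wrist 0 0 640 480
```

```text
t 19.3 p [0.4939 0.1698 0.1361] jawyaw 92.35 toolx [ 0.188  0.068 -0.98 ] q [-0.67  0.05  0.25  2.04  0.    0.85  1.18] F [-0.8 -0.4  0.9] T [-0.11  0.2  -0.01] w 0.5
tool delta m [-0.0047 -0.0066 -0.0002] turn about x 0.004 rad; tool y in world [-0.98 -0.03 -0.19] z [-0.04  1.    0.06]
scale 6.0
scale 1.25
```

View pics/s25z.png

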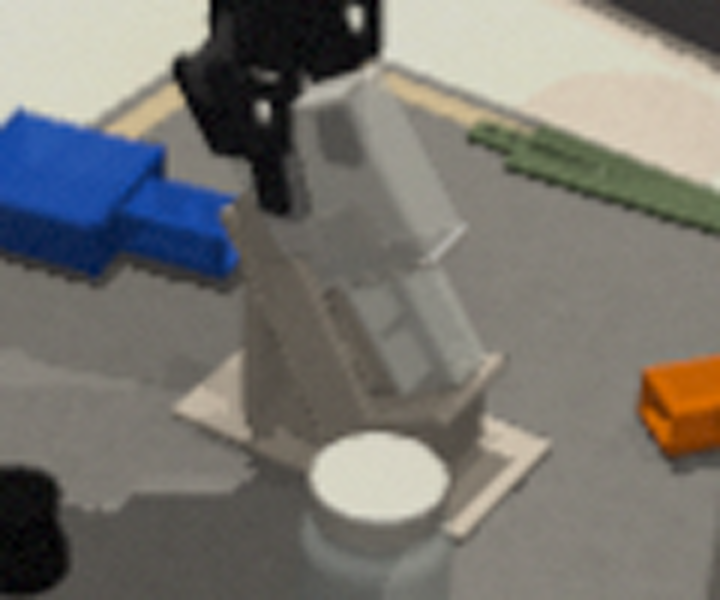

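View pics/w25z.png

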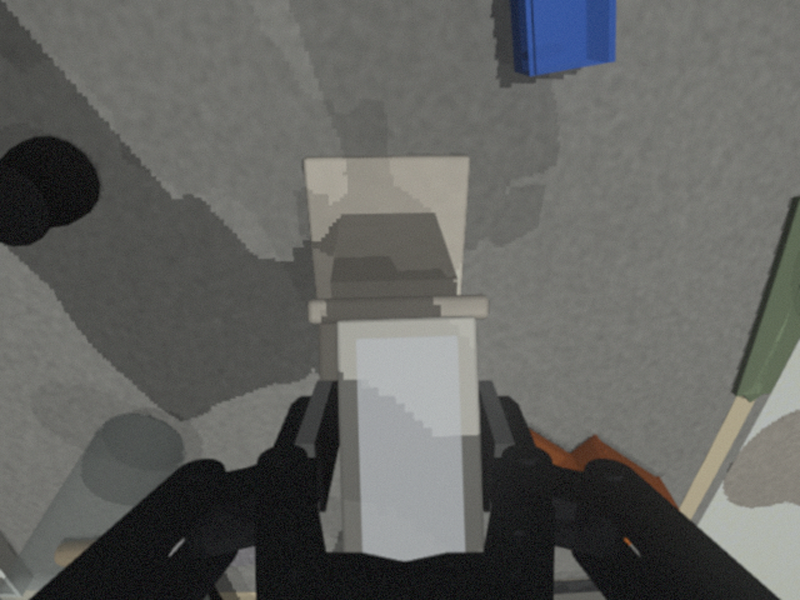

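Call:
play_rows(increments="0 0 0 0;0 0 0 0;0 0 0 0;0 0 0 0;-0.015 0 0 0;-0.025 0 0 0;-0.04 0 0 0;-0.04 0 0 0;-0.03 0.02 0 0;0 0.04 0 0;0 0.03 0 0;0 0 0 0", hand=-1)

```text
clock: 20.6
position: [0.3737, 0.1562, 0.2724]
ee_rot: [-0.537, 0.425, 0.474, 0.553]
ft_force: [0.3, -0.4, 0.5]
grip_width: 0.996
```

```bash
python3 mv.py .4995 .1695 .142 92.1;python3 sc.py s26 scene 270 160 390 260;python3 sc.py t26 top 205 230 285 330;python3 sc.py w26 wrist 0 0 640 480
```

```text
t 20.6 p [0.3737 0.1562 0.2724] jawyaw 92.26 toolx [ 0.19   0.068 -0.98 ] q [-0.71 -0.35  0.13  2.08  0.1   1.22  1.  ] F [ 0.3 -0.4  0.5] T [-0.1   0.21 -0.  ] w 0.996
tool delta m [ 0.1525 -0.0988  0.0003] turn about x 0.003 rad; tool y in world [-0.98 -0.03 -0.19] z [-0.04  1.    0.06]
scale 6.0
scale 6.0
scale 1.25
```

View pics/s26z.png

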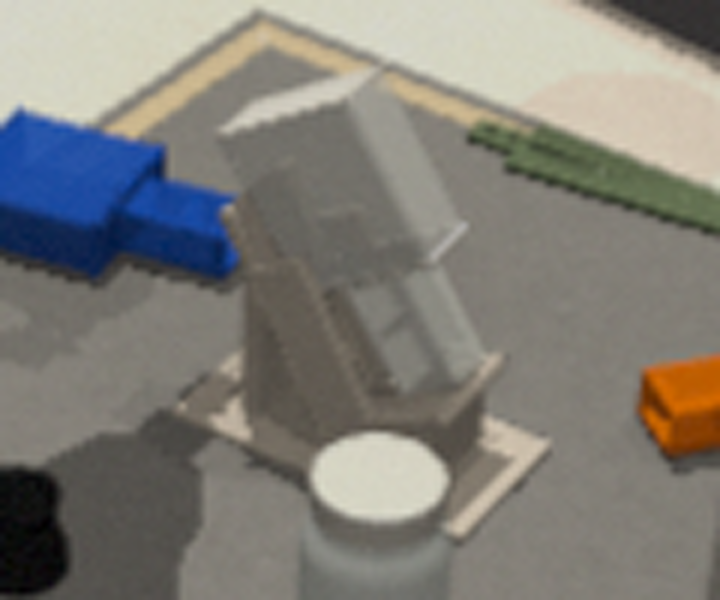

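View pics/w26z.png

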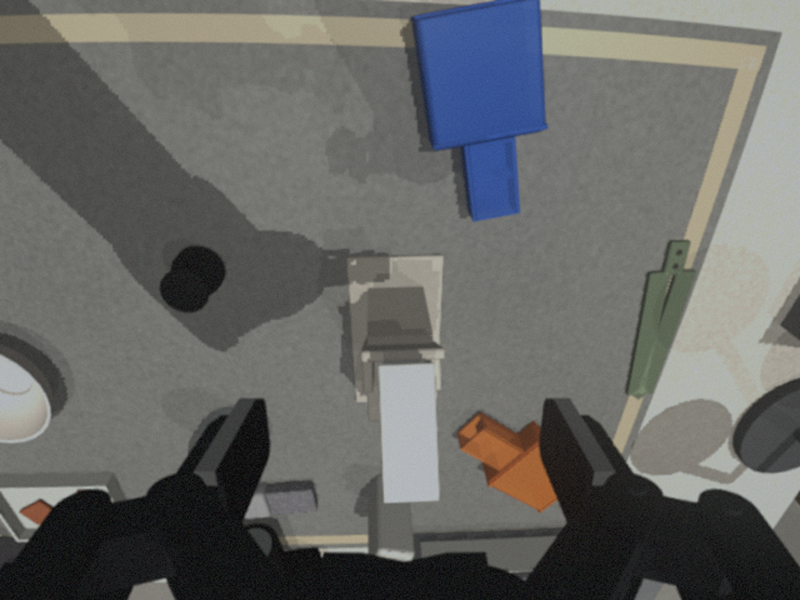

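View pics/t26z.png

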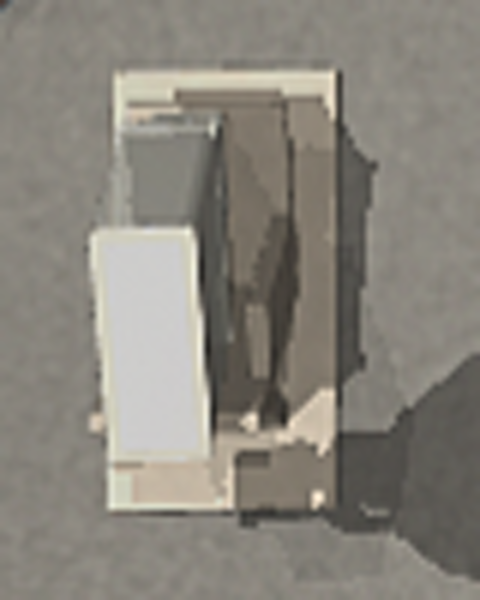

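```bash
python3 - <<'E'
from h import *
def run(s,t,S,T):
  s=load(s+'.pkl');t=load(t+'.pkl');out=[]
  for a,b in zip(S,T):
    P,e=tri(s,[np.array(a)/6+[270,160]-.4],t,[np.array(b)/6+[205,230]-.4]); out.append(P);print(np.round(P,4),round(e,4))
  return out
print('orig');A=run('scene0','top0',[(217,132),(390,74),(458,240)],[(212,456),(92,219),(128,130)])
print('now');B=run('s26','t26',[(220,132),(386,66),(466,225)],[(208,461),(92,229),(122,118)])
for X in(A,B):
  d=X[1]-X[2];print('side len',np.linalg.norm(d),'lean from far edge',np.degrees(np.arctan2(-d[0],d[2])));m=(X[0]+X[1])/2
  d=X[1]-X[0];print('base centre',m,'base tilt',np.degrees(np.arctan2(d[2],d[0])))
  z=(X[1]-X[2]);z/=np.linalg.norm(z);print('mouth',m-.15*z)
E
```

```text
orig
[0.4516 0.1501 0.1547] 0.0008
[0.5221 0.1857 0.1955] 0.0014
[0.5633 0.1873 0.1225] 0.0029
now
[0.4507 0.1522 0.1532] 0.0026
[0.519  0.1855 0.1983] 0.0001
[0.5661 0.1882 0.1313] 0.0024
side len 0.08385657515868263 lean from far edge 29.458115224751506
base centre [0.48684573 0.16792163 0.17510035] base tilt 30.017505471556763
mouth [0.56060096 0.1707216  0.04451579]
side len 0.08192339453187723 lean from far edge 35.07794023098212
base centre [0.48487282 0.16885484 0.17574899] base tilt 33.48964366667459
mouth [0.57102951 0.1737988  0.05306003]
```

```bash
python3 mv.py .4985 .1685 .225 92.1; python3 mv.py .4985 .1685 .275 92.1
```

```text
t 20.75 p [0.3765 0.156  0.2726] jawyaw 92.16 toolx [ 0.19   0.067 -0.98 ] q [-0.71 -0.35  0.13  2.08  0.1   1.21  1.  ] F [-0.5 -0.4 -0.3] T [-0.07  0.15 -0.03] w 1.005
tool delta m [ 0.0707 -0.1109  0.005 ] turn about x 0.001 rad; tool y in world [-0.98 -0.03 -0.19] z [-0.04  1.    0.06]
t 20.75 p [0.3765 0.156  0.2726] jawyaw 92.16 toolx [ 0.19   0.067 -0.98 ] q [-0.71 -0.35  0.13  2.08  0.1   1.21  1.  ] F [-0.5 -0.4 -0.3] T [-0.07  0.15 -0.03] w 1.005
tool delta m [ 0.0217 -0.1205  0.008 ] turn about x 0.001 rad; tool y in world [-0.98 -0.03 -0.19] z [-0.04  1.    0.06]
```

Call:
play_rows(increments="0.005 -0.03 0.002 0;0.005 -0.03 0.002 0;0.006 -0.03 0.002 0;0.006 -0.03 0.002 0;0 0 0 0;0.02 0.004 0 0;0.018 0.004 0 0;0 0 0 0", hand=1)

```text
clock: 21.55
position: [0.5096, 0.169, 0.2323]
ee_rot: [-0.538, 0.428, 0.471, 0.553]
ft_force: [-1.2, 0.1, -0.5]
grip_width: -0.001
```

```bash
python3 mv.py .4985 .1685 .215 92.1; python3 sc.py s27 scene 270 140 390 260
```

```text
t 21.55 p [0.5096 0.169  0.2323] jawyaw 91.84 toolx [ 0.19  0.06 -0.98] q [-0.69 -0.01  0.27  1.89  0.03  1.07  1.17] F [-1.2  0.1 -0.5] T [-0.13  0.26  0.02] w -0.001
tool delta m [ 0.0148  0.0142 -0.0011] turn about x -0.004 rad; tool y in world [-0.98 -0.02 -0.19] z [-0.03  1.    0.05]
scale 5.0
```

View pics/s27z.png

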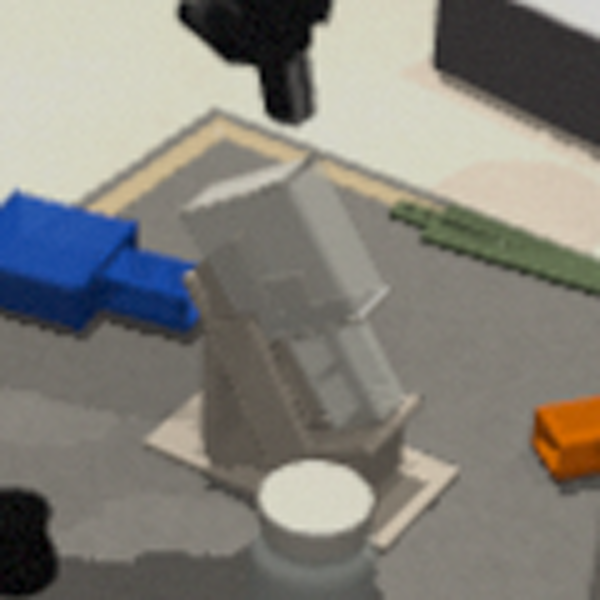

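Call:
play_rows(increments="0.012 0.008 0 0;0.01 0.002 0 0;0.004 0.001 0 0;0.004 0.001 0 0;0.004 0.001 0 0;0 0 0 0")

```text
clock: 22.2
position: [0.5081, 0.1723, 0.2031]
ee_rot: [-0.539, 0.424, 0.469, 0.557]
ft_force: [-0.7, -0.0, 0.3]
grip_width: 0.003
```

```bash
python3 mv.py .4985 .1685 .195 92.1; python3 sc.py s28 scene 270 160 390 260
```

```text
t 22.2 p [0.5081 0.1723 0.2031] jawyaw 91.85 toolx [ 0.201  0.065 -0.977] q [-0.69  0.    0.26  1.94  0.03  0.99  1.16] F [-0.7 -0.   0.3] T [-0.06  0.27  0.13] w 0.003
tool delta m [ 0.0058  0.0111 -0.004 ] turn about x -0.004 rad; tool y in world [-0.98 -0.02 -0.2 ] z [-0.03  1.    0.06]
scale 6.0
```

View pics/s28z.png

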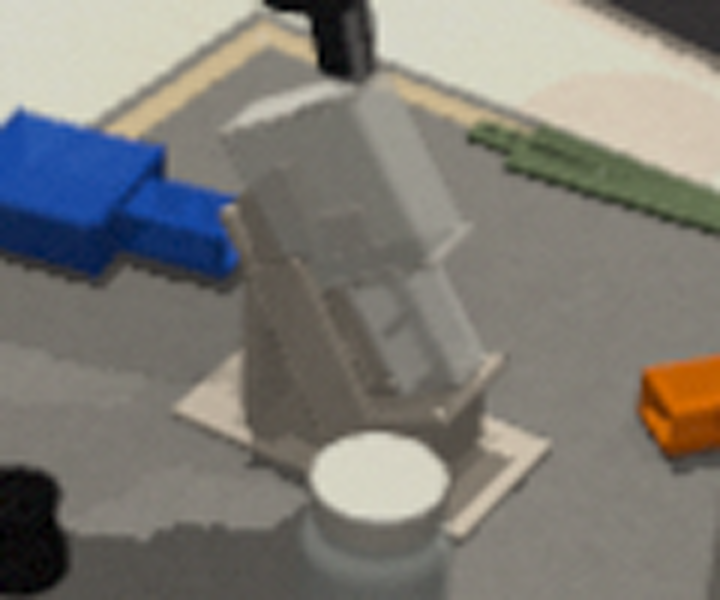

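Call:
play_rows(increments="0.005 0.004 -0.001 0;0.005 0.003 -0.001 0;0.005 0.001 0 0")

```text
clock: 22.55
position: [0.5127, 0.1774, 0.2021]
ee_rot: [-0.541, 0.412, 0.466, 0.567]
ft_force: [-4.8, -0.7, 24.5]
grip_width: -0.001
```

```bash
python3 mv.py .4985 .1685 .195 92.1; python3 sc.py s29 scene 270 160 390 260
```

```text
t 22.55 p [0.5127 0.1774 0.2021] jawyaw 92.06 toolx [ 0.227  0.082 -0.971] q [-0.69 -0.    0.26  1.95  0.03  0.95  1.16] F [-4.8 -0.7 24.5] T [ 0.12 -0.08  0.1 ] w -0.001
tool delta m [ 0.003   0.0156 -0.0089] turn about x -0.001 rad; tool y in world [-0.97 -0.02 -0.23] z [-0.04  1.    0.08]
scale 6.0
```

View pics/s29z.png

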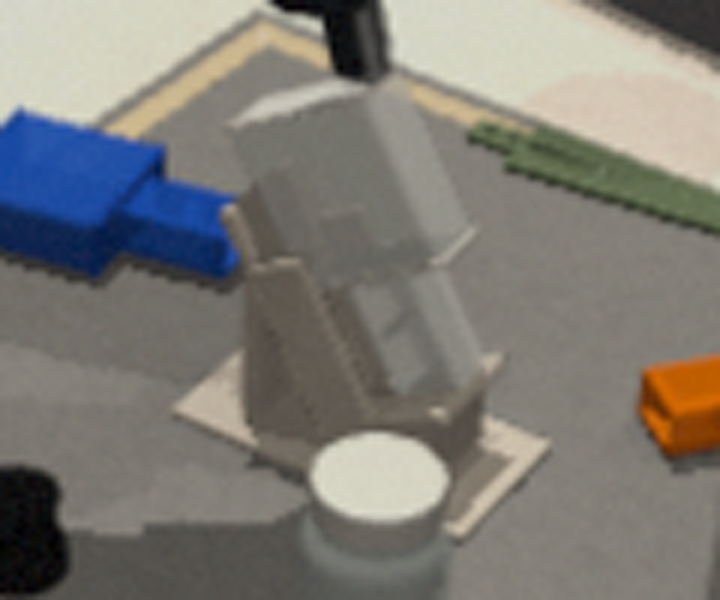

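Call:
play_rows(increments="-0.015 0 0 0;-0.02 0 0 0;0.007 -0.029 -0.003 0;0.007 -0.029 -0.003 0;0.005 -0.02 0 0;0 0 0 0")

```text
clock: 23.2
position: [0.5891, 0.1724, 0.2401]
ee_rot: [-0.541, 0.409, 0.465, 0.569]
ft_force: [-1.1, -0.5, -0.3]
grip_width: -0.003
```

```bash
python3 mv.py .585 .1725 .152 92.1; python3 sc.py s30 scene 270 140 390 260
```

```text
t 23.2 p [0.5891 0.1724 0.2401] jawyaw 92.2 toolx [ 0.233  0.086 -0.969] q [-0.65  0.13  0.32  1.74 -0.05  1.03  1.28] F [-1.1 -0.5 -0.3] T [-0.1   0.3  -0.01] w -0.003
tool delta m [ 0.0844  0.0248 -0.0067] turn about x 0.002 rad; tool y in world [-0.97 -0.02 -0.24] z [-0.04  1.    0.08]
scale 5.0
```

View pics/s30z.png

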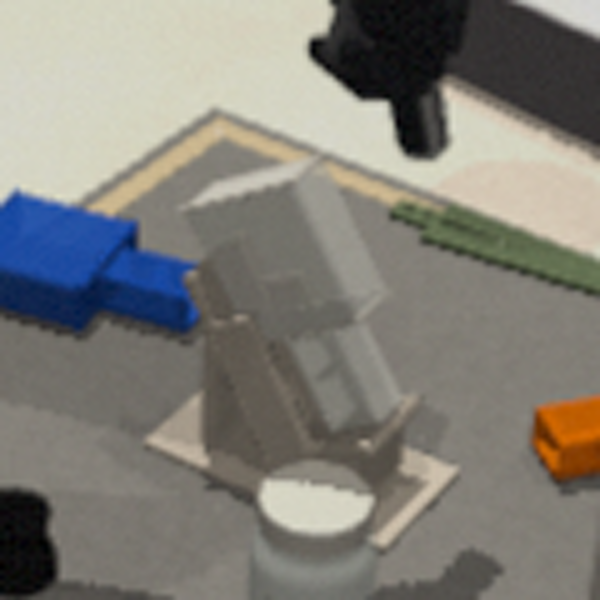

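Call:
play_rows(increments="0.021 0.005 -0.002 0;0.021 0.005 -0.002 0;0.021 0.005 -0.002 0;0.02 0.005 -0.001 0;0 0 0 0")

```text
clock: 23.75
position: [0.5853, 0.1727, 0.152]
ee_rot: [-0.541, 0.409, 0.466, 0.568]
ft_force: [-1.1, -0.7, 0.0]
grip_width: -0.003
```

```bash
python3 mv.py .575 .1725 .152 92.1; python3 sc.py s31 scene 270 140 390 260
```

```text
t 23.75 p [0.5853 0.1727 0.152 ] jawyaw 92.26 toolx [ 0.232  0.087 -0.969] q [-0.64  0.2   0.31  1.86 -0.08  0.85  1.31] F [-1.1 -0.7  0. ] T [-0.09  0.25  0.08] w -0.003
tool delta m [-0.0024  0.01    0.0002] turn about x 0.003 rad; tool y in world [-0.97 -0.02 -0.23] z [-0.04  1.    0.08]
scale 5.0
```

View pics/s31z.png

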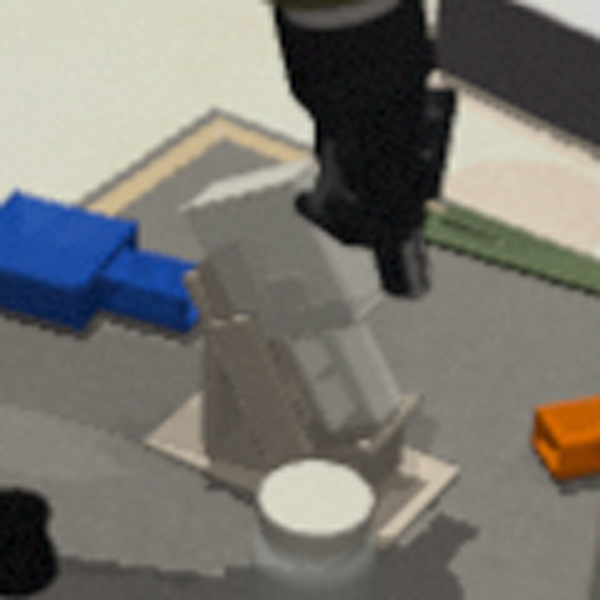

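Call:
play_rows(increments="-0.001 0.006 0 0;-0.001 0.006 0 0;-0.001 0.005 0 0")

```text
clock: 24.1
position: [0.5689, 0.1727, 0.1561]
ee_rot: [-0.542, 0.407, 0.465, 0.57]
ft_force: [0.2, 0.7, 0.4]
grip_width: -0.0
```

```bash
python3 mv.py .575 .1725 .152 92.1; python3 sc.py s32 scene 270 160 390 260
```

```text
t 24.1 p [0.5689 0.1727 0.1561] jawyaw 92.27 toolx [ 0.238  0.09  -0.967] q [-0.65  0.15  0.31  1.9  -0.06  0.84  1.28] F [0.2 0.7 0.4] T [-0.15  0.24 -0.02] w -0.0
tool delta m [ 0.0054 -0.0049 -0.0007] turn about x 0.003 rad; tool y in world [-0.97 -0.02 -0.24] z [-0.04  1.    0.08]
scale 6.0
```

View pics/s32z.png

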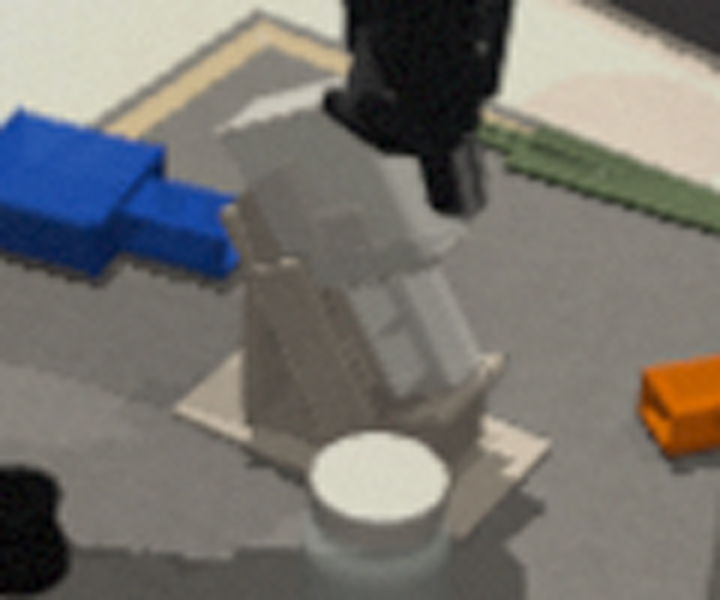

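Call:
play_rows(increments="0.001 0.005 0 0;0 0.005 0 0;0 0.005 0 0")

```text
clock: 24.45
position: [0.5593, 0.1725, 0.1565]
ee_rot: [-0.544, 0.402, 0.461, 0.575]
ft_force: [20.1, -1.7, 5.4]
grip_width: -0.007
```

```bash
python3 mv.py .565 .1725 .152 92.1; python3 sc.py s33 scene 270 160 390 260
```

```text
t 24.45 p [0.5593 0.1725 0.1565] jawyaw 92.26 toolx [ 0.252  0.093 -0.963] q [-0.66  0.12  0.3   1.93 -0.04  0.82  1.26] F [20.1 -1.7  5.4] T [-0.29 -4.44 -0.47] w -0.007
tool delta m [ 0.0057 -0.0044 -0.0006] turn about x 0.003 rad; tool y in world [-0.97 -0.02 -0.26] z [-0.04  1.    0.09]
scale 6.0
```

View pics/s33z.png

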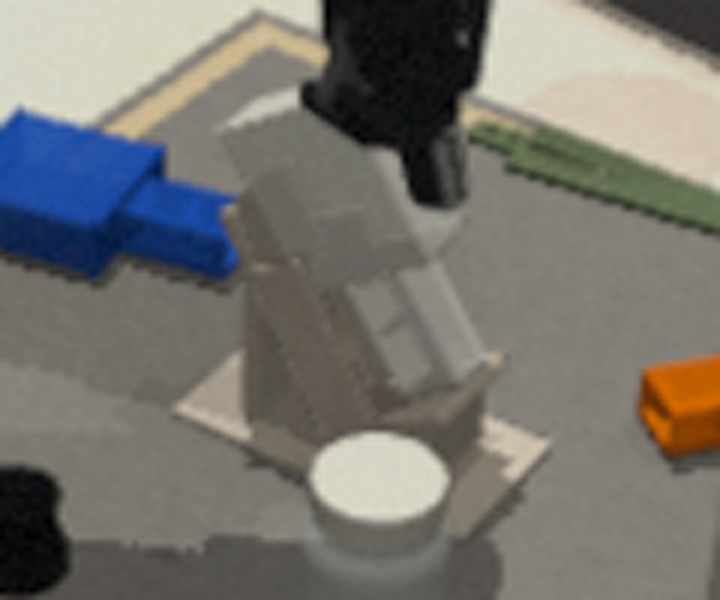

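Call:
play_rows(increments="0 -0.01 0 0;0 -0.015 0 0;-0.025 -0.01 0 0;-0.03 0 0 0;-0.035 0 0 0;-0.035 0 0 0;0 0 0 0")

```text
clock: 25.2
position: [0.5617, 0.1606, 0.2907]
ee_rot: [-0.544, 0.402, 0.461, 0.575]
ft_force: [1.0, 0.3, -0.2]
grip_width: -0.0
```

```bash
python3 mv.py .565 .1725 .152 92.1; python3 sc.py s34 scene 300 170 370 240; python3 - <<'E'
from h import *
s=load('s34.pkl');s0=load('scene0.pkl')
a=cv2.resize(s0['img'][170:240,300:370],None,fx=5.7,fy=5.7,interpolation=cv2.INTER_CUBIC)
b=cv2.resize(s['img'][170:240,300:370],None,fx=5.7,fy=5.7,interpolation=cv2.INTER_CUBIC)
cv2.imwrite('pics/cmp.png',np.hstack([a,b]))
yaw=.037;ex=np.array([np.cos(yaw),np.sin(yaw),0]);ey=np.array([-np.sin(yaw),np.cos(yaw),0]);ez=np.array([0,0,1.])
foot=np.array([.562,.171,.045])
for lean,off in((30,0),(32,.006),(34,.008),(34,.012)):
  a=np.radians(lean);x=np.cos(a)*ex+np.sin(a)*ez;z=-np.sin(a)*ex+np.cos(a)*ez
  m=foot+off*(.866*ex+.5*ez)
  P=[m+.019*x+sy*.0125*ey for sy in(1,-1)]+[m+.042*x+.017*ey+.06*z,m+.042*x+.017*ey+.15*z,m-.042*x-.017*ey+.15*z]
  print(lean,off,np.round((proj(s,P)-[300,170]+.4)*5.7).tolist())
E
```

```text
t 25.2 p [0.5617 0.1606 0.2907] jawyaw 92.21 toolx [ 0.252  0.092 -0.963] q [-0.67  0.01  0.31  1.75 -0.    1.11  1.25] F [ 1.   0.3 -0.2] T [-0.12  0.25  0.03] w -0.0
tool delta m [ 0.1356  0.0319 -0.    ] turn about x 0.002 rad; tool y in world [-0.97 -0.02 -0.25] z [-0.04  1.    0.09]
scale 8.571428571428571
30 0 [[280.0, 297.0], [254.0, 323.0], [275.0, 180.0], [203.0, 12.0], [34.0, 70.0]]
32 0.006 [[289.0, 295.0], [263.0, 321.0], [280.0, 177.0], [203.0, 9.0], [36.0, 73.0]]
34 0.008 [[292.0, 293.0], [265.0, 319.0], [279.0, 174.0], [197.0, 8.0], [33.0, 77.0]]
34 0.012 [[298.0, 293.0], [272.0, 319.0], [286.0, 173.0], [203.0, 6.0], [39.0, 76.0]]
```

View pics/cmp.png

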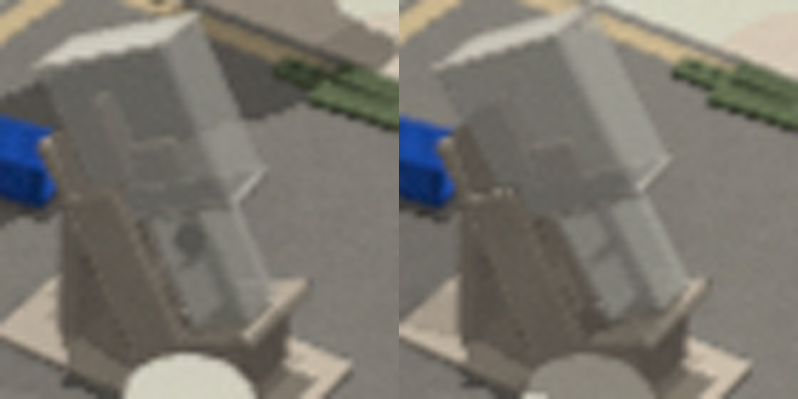

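Call:
play_rows(increments="-0.02 0.03 0 0;-0.01 0.04 0 0;-0.01 0.04 0 0;-0.01 0.04 0 0;-0.01 0.04 0 0;0 0 0 0;0 0 0 0")

```text
clock: 25.95
position: [0.3541, 0.1513, 0.2906]
ee_rot: [-0.544, 0.407, 0.462, 0.569]
ft_force: [1.4, 0.1, -0.2]
grip_width: -0.006
```

```bash
python3 sc.py s35 scene 270 160 390 260;python3 sc.py t35 top 205 230 285 330; python3 - <<'E'
from h import *
a=cv2.imread('pics/s35z.png');b=cv2.imread('pics/t35z.png');print(a.shape,b.shape)
b=cv2.copyMakeBorder(b,0,a.shape[0]-b.shape[0],0,0,cv2.BORDER_CONSTANT) if b.shape[0]<a.shape[0] else b
cv2.imwrite('pics/c35.png',np.hstack([a,b])[:, :]); 
t=load('t35.pkl');t0=load('top0.pkl');cv2.imwrite('pics/full35.png',t['img'])
E
```

```text
scale 6.0
scale 6.0
(600, 720, 3) (600, 480, 3)
```

View pics/s35z.png

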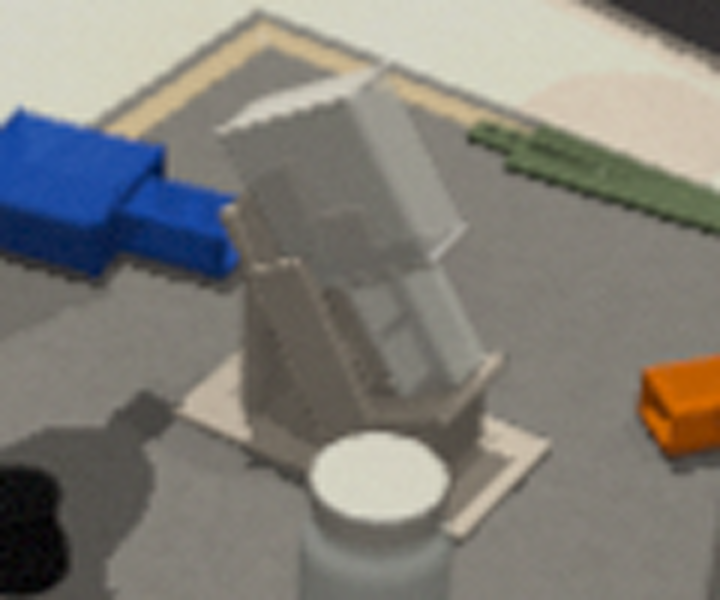

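View pics/t35z.png

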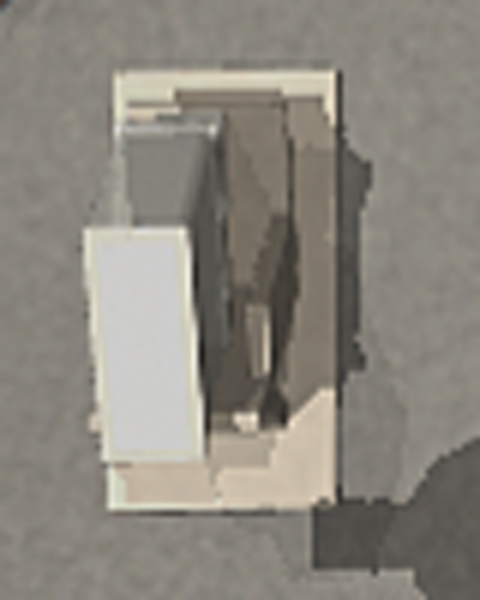

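View pics/full35.png

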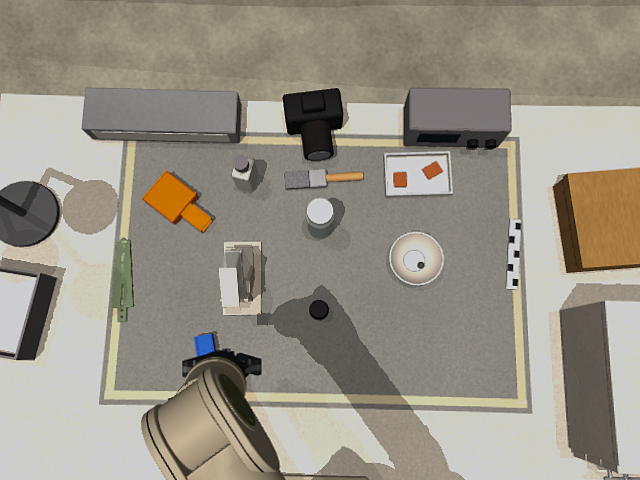

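```bash
python3 - <<'E'
from h import *
t=load('t35.pkl');t0=load('top0.pkl')
b=onplane(t,[[421,265]],.013);print('ball',b,'dish',onplane(t,[[416,258.5]],.04))
print(workorder.hand_in())
E
```

```text
ball [[ 0.56142128 -0.22873926  0.013     ]] dish [[ 0.57126926 -0.21371747  0.04      ]]
the job is handed in; nothing more can be done
None
```

The ball is in the dish and the bottle is back in the stand, leaning mouth down and released; I handed the job in at about 26 s of the 59 s. The hand-in reports no verdict, so these are my own last checks.

**What I did**
- I gripped the bottle across its thickness and lifted it 14 cm with the ball still on the upper lip.
- The moves offered no way to tip the tool. I tipped the bottle in a light grip instead, by pushing its neck against the top of the fixed stand.
- I tipped it to about +46° so the ball fell to the lower lip, then back to about −5°, and carried it over the dish. A short sideways jerk there dropped the ball into the dish.

**Last checks**
- **Ball:** it lies about 18 mm from the dish centre in the top view; the limit is 45 mm.
- **Dish and bystanders:** I saw no shift in the top view.
- **Arm:** it is clear of everything, with contact forces near zero.

**What did not come out exactly**
- **Bottle seating:** it leans about 33–35° instead of 30°. I put its mouth about 7–10 mm from its stored place, though one cruder reading gave 13 mm (limit 15 mm). The base is 2–4 mm off (limit 20 mm).
- **Failed corrections:** two nudges with the closed fingers, at about 25 N and 20 N, did not improve the seating, so I left it there.

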